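# Lay out two painting places on the ceramics table

## Task

Set out two places for the pottery painters with the things standing singly on the open table in front of the robot (not those in the racks, on the turntables or at the far left end), left and behind being as seen from the robot: stand the white cat in the middle of the green sample tile and the white rabbit in the middle of the plum sample tile. Stand the small green bottle squarely behind the green tile, and the small lilac bottle squarely to the left of the plum tile (a left-hander sits there), each on the table, in line with the middle of its tile and with a gap of 3 cm between bottle and tile. Everything stands upright in the end; leave the small yellow bottle and the red-lidded water pot where they are.

Things in the scene. Friction and masses are not known exactly. Their poses are not given: they have to be found in the camera images.
- cat_mid (a point): unpainted white ceramic cat figurine (two short ears), about 40 x 42 mm in plan, 73 mm tall; this point is its centre, 36.5 mm above its flat foot; z up. Grasp it across its body, at this height; which way it faces does not matter
- rabbit_mid (a point): unpainted white ceramic rabbit figurine (two long thin ears), about 36 x 38 mm in plan, 79 mm tall; this point is its centre, 39.5 mm above its flat foot; z up. Grasp it across its body, at this height; which way it faces does not matter
- green_mid (a point): the small green bottle: squeeze bottle with a green label and a white tip, standing singly on the table (not in a rack or on a turntable), upright: round body 36 mm in diameter from the table up to 78 mm, total height 93 mm; this point lies on its axis half-way up (46.5 mm above its foot), z along its axis. 
- lilac_mid (a point): the small lilac bottle: squeeze bottle with a lilac label and a white tip, standing singly on the table (not in a rack or on a turntable), upright: round body 36 mm in diameter from the table up to 78 mm, total height 93 mm; this point lies on its axis half-way up (46.5 mm above its foot), z along its axis. 
- yellow_mid (a point): the small yellow bottle, to be left alone: squeeze bottle with a yellow label and a yellow tip, standing singly on the table (not in a rack or on a turntable), upright: round body 36 mm in diameter from the table up to 78 mm, total height 93 mm; this point lies on its axis half-way up (46.5 mm above its foot), z along its axis. 
- pot_mid (a point): water pot with a red ring lid, grey body, 76 mm in diameter, 73 mm tall, to be left alone; this point is its centre, half-way up
- tile_green: white square sample tile with a green glaze patch, 58 x 58 x 8 mm, flat on the table and fixed there, in the open middle of the table (not the pair of tiles at the far left end); origin at the middle of its underside; its x axis points away from the robot (to behind) and its y axis to the left, square to its edges, within 0.15 rad of the world's
- tile_plum: white square sample tile with a plum (dark purple) glaze patch, 58 x 58 x 8 mm, flat on the table and fixed there, in the open middle of the table (not the pair of tiles at the far left end); origin at the middle of its underside; its x axis points away from the robot (to behind) and its y axis to the left, square to its edges, within 0.15 rad of the world's
Not all that is in view belongs to the job. Leave any brown or purple look-alike of the part that bears lilac_mid alone.

How it is judged:
By the outcome, as a careful person would: the job done as asked, in the order asked, and still so for the second after the job is handed in, with the robot touching nothing.
It also fails if it takes over 122 s, if anything falls off the work surface, if the arm or the gripper's body presses on something with over 40 N, if the wrist force passes 120 N, or if a joint passes its speed limit or range.

## Robot

A 6-joint arm with a two-finger parallel gripper is mounted at the origin on a cart in front of the work surface, level with it; the furniture and walls round the work are solid. World frame = base frame: x ahead of the robot, y to its left, z up, the work surface at z = 0. Lengths are in m, angles in rad, forces in N, time in s.
With the tool pointing down it reaches from about 0.35 to 0.975 m from the base axis. Payload 4.9 kg.
Tool frame: the origin (TCP) lies midway between the tips of the shut fingers; the grasp point (between the pads) lies 19 mm behind it; z points along the fingers, y is the direction in which the jaws open and shut (so a half turn about z gives the same grasp; the last joint's range is limited). The gripper opens to 85 mm and grips with 20 to 120 N. Pads are 22 mm wide; open, the fingers measure 114 mm over their backs; the gripper's body (76 mm by 85 mm) begins 54 mm behind the grasp point. The pads swing forward as they close: fully open they stand 13 mm farther back than shut.
Start: joints at [1.159, 0.053, 1.613, -0, 1.476, -0.119], TCP at [0.18, 0.598, 0.231] pointing down, gripper open.
Joint ranges: [-3.01, 3.01], [-1.01, 2.22], [0.06, 2.58], [-1.02, 4.17], [0.09, 2.62], [-3.14, 3.14]. Speed limits (rad/s): [2.57, 2.57, 3.14, 3.14, 3.14, 3.14].

## Interface

Orientations are given as a rotation vector (axis times angle).
In Python, from station import ctrl gives the robot as it stands.
- The arm moves only by the tool apply_moves, never from a script. Its argument "rows" is a list of rows, each a list of 6 numbers: the shift along the tool's x, y, z in cm, then the turn, a rotation vector about the tool's x, y, z in units of 5 degrees (1.0 is 5 degrees). In form: [[x, y, z, rx, ry, rz], ...]. A call has 1 to 20 rows; each row is the pose to reach, as a shift and turn from the pose measured when the call began, along the tool's axes at that moment; what a row does not reach only later rows make up. A row lasts 1/10 s, in which the tool goes at most 50 mm and 8.59 degrees, less where a joint would pass 70% of its speed; a pose out of reach is approached as far as the arm can. A call with a gripper value outside its range is refused whole. "grip" is the closure, from 0 (fully open) to 1 (shut), set as the call begins (left out, the last holds). The fingers move at their own pace and stop on an object; "squeeze" is the grip in N (left out, the last holds). Time passes only in rows, so rows that repeat a pose let the fingers close. It gives the time, the measured TCP pose, the force and the opening at its end, in the units of the state.
- ctrl.get_obs(): the state, without advancing time (a new reading comes with each control period).
- ctrl.get_image(name): name is "scene" or "top" or "wrist"; returns a dict with "color" (480x640x3 uint8, blue, green, red), "mtx" (3x3 intrinsics, pixels), "rvec" (rotation vector, rad) and "tvec" (3), from world to camera coordinates, as OpenCV has them. Camera axes: x right, y down, z forward; pixel columns grow to the right and rows downward; lengths in m; the calibration is good to about 2 mm. The wrist camera is an equidistant fisheye: a pixel r from the principal point sees the ray r / f radians off the axis. A picture is of the moment at which its call begins. There is no depth.
- ctrl.finish_job(): hands the job in, once; it reports no verdict.
The state is a dict: "t": time; "q": joint angles; "dq": joint speeds; "effort": joint torques, N m; "tool_pos": TCP position; "tool_rot": TCP orientation; "contact_force": force on the tool from outside, world axes, zero at the start; "wrist_torque": the same for the moment, N m; "opening": finger opening in m.
Only numpy, scipy, OpenCV 4.12 (cv2) and the standard library are available. Lean on these libraries where they do the work, as an engineer would, in place of code of your own. Each camera call takes 0.05 s, during which the arm holds its last target.

## Working session

There is one attempt and no reset: what is moved stays moved. The work goes in short steps, Python scripts to look and compute and a tool call to move; the robot and the scene stay as the last step left them, time stands still between calls to the robot, and variables do not carry over. Pictures are saved under pics/ and viewed, and the job is handed in when it is done.

Besides the shell and the picture viewer there is one more tool, called after "Emit:" as name(argument=value, ...), one argument or row to a line, values as JSON. apply_moves: Moves the arm, as the interface text tells. Its arguments: {"type":"object","properties":{"rows":{"type":"array","items":{"type":"array","items":{"type":"number"}}},"grip":{"type":"number"},"squeeze":{"type":"number"}},"required":["rows"]}

```bash
ls; mkdir -p pics
python3 - <<'E'
from station import ctrl
import cv2
print(ctrl.get_obs())
for n in ["scene","top","wrist"]:
    d=ctrl.get_image(n); cv2.imwrite(f"pics/{n}0.png",d["color"]); print(n,d["mtx"],d["rvec"],d["tvec"])
E
```

```text
pics
{'t': 0.0, 'q': array([ 1.15897694e+00,  5.33290844e-02,  1.61432677e+00, -2.94307558e-05,
        1.47601979e+00, -1.19019939e-01]), 'dq': array([ 0.00071303, -0.00095004,  0.00079134, -0.00114913,  0.00048879,
        0.00123672]), 'effort': array([ 3.28719514e-03, -3.93671072e+01, -3.70189655e+01,  1.37516322e-04,
        6.72414477e-03, -1.68649755e-06]), 'tool_pos': array([0.18015609, 0.59780008, 0.23006068]), 'tool_rot': array([-0.45820694, -3.10747253,  0.00316894]), 'contact_force': array([ 0.3828451 ,  0.41946223, -0.18616261]), 'wrist_torque': array([-0.02091473, -0.02390725, -0.01138293]), 'opening': 0.0855556361443173}
scene [[581.70172174   0.         327.35899   ]
 [  0.         581.70172174 239.54267487]
 [  0.           0.           1.        ]] [ 2.3200027  -0.93009873  0.32779294] [-0.2809585   0.38307768  0.91417573]
top [[444.314424     0.         316.7995055 ]
 [  0.         444.314424   231.31277586]
 [  0.           0.           1.        ]] [ 2.20740615 -2.14255261  0.13609124] [0.08611198 0.49585821 1.08773681]
wrist [[371.64829954   0.         322.30927073]
 [  0.         371.64829954 238.75189875]
 [  0.           0.           1.        ]] [-2.33380745 -1.73698692 -0.2381865 ] [-0.62456516 -0.03643943  0.37807367]
```

View pics/scene0.png

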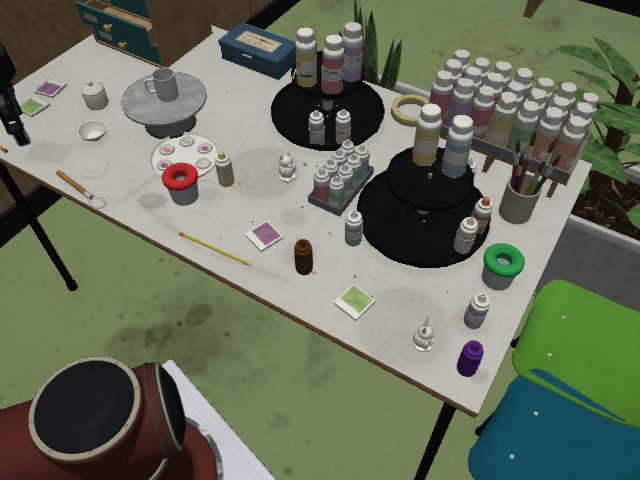

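View pics/top0.png

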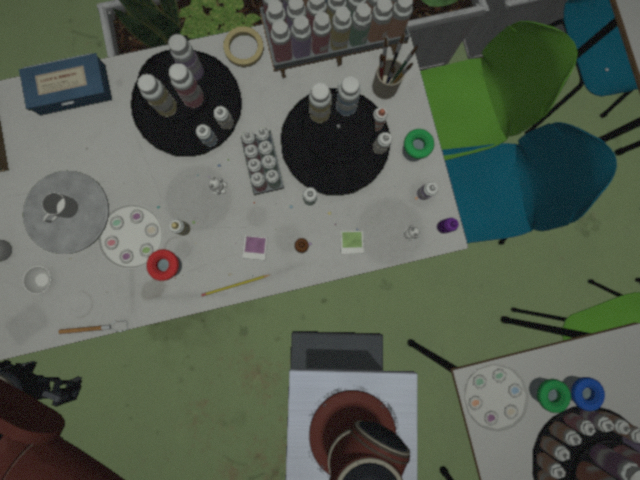

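View pics/wrist0.png

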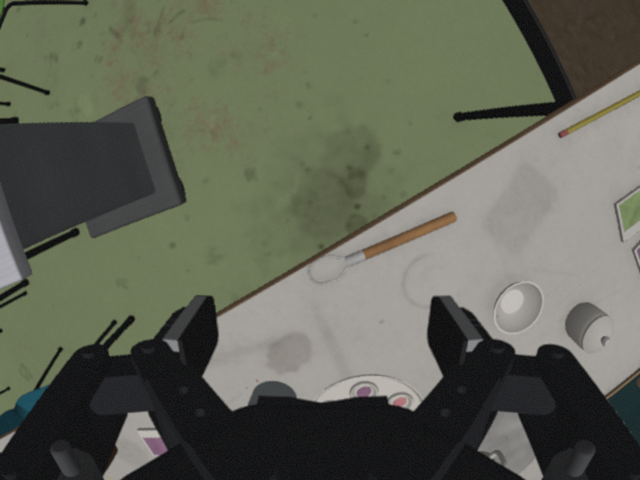

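Run:
```python
import cv2,numpy as np
s=cv2.imread("pics/scene0.png")
def c(x,y,w=50,z=4): return cv2.resize(s[y-w:y+w,x-w:x+w],None,fx=z,fy=z,interpolation=cv2.INTER_CUBIC)
a=np.vstack([np.hstack([c(287,165,37,8)[:296*2:2,::2],c(424,335,37,4)]),np.hstack([c(354,228,37,4),c(477,320,37,4)])])
cv2.imwrite("pics/crop1.png",a)
t=cv2.imread("pics/top0.png")
cv2.imwrite("pics/crop2.png",cv2.resize(t[165:275,140:300],None,fx=5,fy=5,interpolation=cv2.INTER_CUBIC))
cv2.imwrite("pics/crop3.png",cv2.resize(t[165:275,285:445],None,fx=5,fy=5,interpolation=cv2.INTER_CUBIC))
```

```text
(no output)
```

View pics/crop1.png

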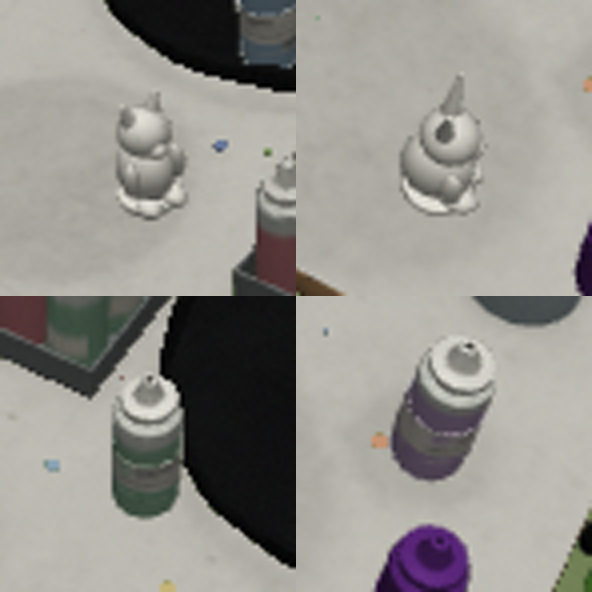

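View pics/crop2.png

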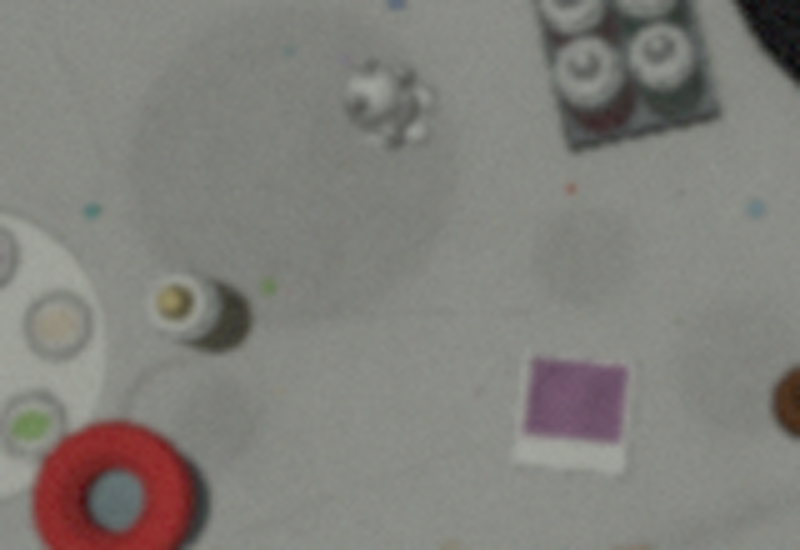

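View pics/crop3.png

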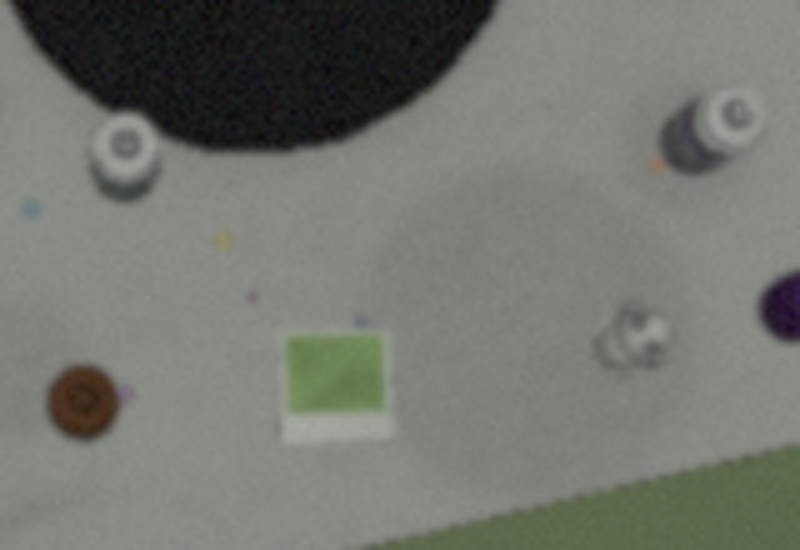

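```bash
cat > h.py <<'E'
import cv2,numpy as np
from scipy.spatial.transform import Rotation as R
K=dict(scene=(np.array([[581.70172174,0,327.35899],[0,581.70172174,239.54267487],[0,0,1]]),[2.3200027,-0.93009873,0.32779294],[-0.2809585,0.38307768,0.91417573]),
top=(np.array([[444.314424,0,316.7995055],[0,444.314424,231.31277586],[0,0,1]]),[2.20740615,-2.14255261,0.13609124],[0.08611198,0.49585821,1.08773681]))
def ray(cam,uv):
    M,rv,tv=K[cam] if isinstance(cam,str) else cam
    Rm=R.from_rotvec(np.array(rv,float).ravel()).as_matrix(); tv=np.array(tv).ravel()
    p=(np.array(uv,float)-M[:2,2])/M[0,0]
    if not isinstance(cam,str):
        r=np.hypot(*p); d=np.array([*(p/r*np.sin(r)),np.cos(r)])
    else: d=np.array([*p,1])
    return -Rm.T@tv, Rm.T@d
def at(cam,uv,z):
    o,d=ray(cam,uv); return o+d*(z-o[2])/d[2]
def proj(cam,P):
    M,rv,tv=K[cam] if isinstance(cam,str) else cam
    P=np.atleast_2d(P).astype(float)
    if isinstance(cam,str): return cv2.projectPoints(P,np.array(rv,float),np.array(tv,float),M,None)[0][:,0]
    c=P@R.from_rotvec(np.array(rv).ravel()).as_matrix().T+np.array(tv).ravel()
    n=np.hypot(c[:,0],c[:,1]); th=np.arctan2(n,c[:,2])
    return c[:,:2]/n[:,None]*th[:,None]*M[0,0]+M[:2,2]
def wcam(d): return (d["mtx"],d["rvec"],d["tvec"])
def cr(u,v,x0,y0,s): return (x0+(u+.5)/s-.5, y0+(v+.5)/s-.5)
def tile(c):  # corners TL,TR,BR,BL world -> centre, yaw, sizes
    c=np.array(c)[:,:2]; x=(c[0]+c[1]-c[2]-c[3])/2; y=(c[0]+c[3]-c[1]-c[2])/2
    return c.mean(0).round(4), np.arctan2(x[1],x[0]).round(3), np.arctan2(-y[0],y[1]).round(3), np.hypot(*x).round(4), np.hypot(*y).round(4)
E
python3 - <<'E'
from h import *
s=cv2.imread("pics/scene0.png")
print("plum top",tile([at("top",cr(u,v,140,165,5),.008) for u,v in [(530,355),(630,365),(622,472),(514,463)]]))
print("green top",tile([at("top",cr(u,v,285,165,5),.008) for u,v in [(281,330),(390,330),(393,438),(284,443)]]))
T=lambda u,v,x0:cr(u,v,x0,165,5)
for n,uv,z in [("green tip",T(127,143,285),.093),("lilac tip",T(737,114,285),.093),("yellow tip",T(174,300,140),.093),("brown",T(83,398,285),.093),("cat head",T(370,97,140),.06),("rabbit head",T(645,332,285),.06),("pot",T(117,500,140),.073)]:
    p=at("top",uv,z); print(n,p.round(4), "scene px",proj("scene",p).round(1))
sc=lambda u,v,x,y:cr(u,v,x-37,y-37,4)
for n,uv in [("green tip",sc(150,380-296,354,228)),("lilac tip",sc(464-296,345-296,477,320))]: print(n,at("scene",uv,.093).round(4))
cv2.imwrite("pics/crop4.png",cv2.resize(s[205:265,230:330],None,fx=8,fy=8,interpolation=cv2.INTER_CUBIC))
cv2.imwrite("pics/crop5.png",cv2.resize(s[270:330,310:410],None,fx=8,fy=8,interpolation=cv2.INTER_CUBIC))
E
```

```text
plum top (array([0.4494, 0.2571]), np.float64(-0.067), np.float64(-0.061), np.float64(0.0547), np.float64(0.0527))
green top (array([0.4714, 0.0103]), np.float64(0.047), np.float64(0.053), np.float64(0.0564), np.float64(0.0556))
green tip [0.5763 0.1207 0.093 ] scene px [[353.9 211.8]]
lilac tip [ 0.5999 -0.1703  0.093 ] scene px [[481. 295.]]
yellow tip [0.4913 0.4358 0.093 ] scene px [[221.6 152.4]]
brown [0.4543 0.1377 0.093 ] scene px [[302.1 240.5]]
cat head [0.5978 0.3569 0.06  ] scene px [[284.1 158.3]]
rabbit head [ 0.4974 -0.1345  0.06  ] scene px [[425.  326.8]]
pot [0.3977 0.4627 0.073 ] scene px [[179.9 174. ]]
green tip [0.5771 0.1208 0.093 ]
lilac tip [ 0.601  -0.1709  0.093 ]
```

View pics/crop4.png

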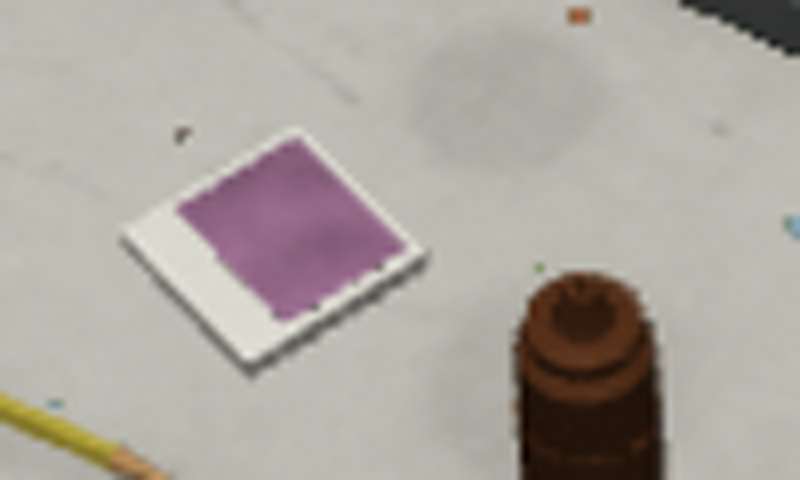

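View pics/crop5.png

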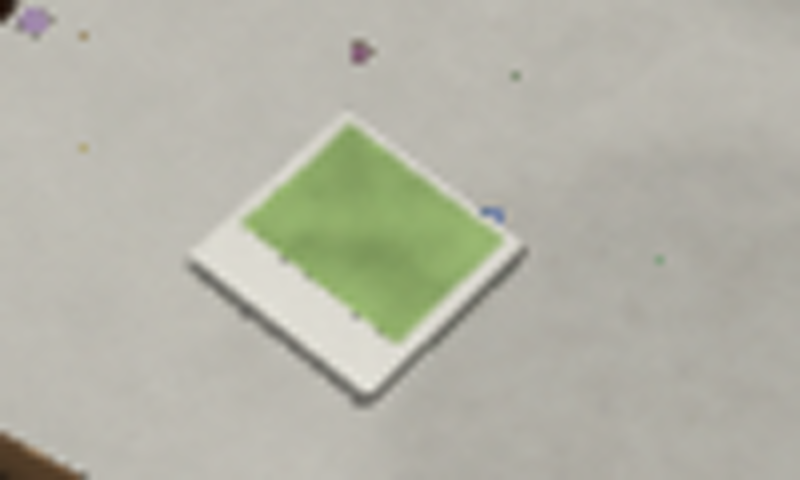

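Run:
```python
from h import *
print("plum",tile([at("scene",cr(u,v,230,205,8),.008) for u,v in [(296,127),(430,254),(250,366),(122,236)]]))
print("green",tile([at("scene",cr(u,v,310,270,8),.008) for u,v in [(347,113),(527,244),(368,398),(188,258)]]))
# figure base ring and body outlines for guesses
s=cv2.imread("pics/scene0.png");t=cv2.imread("pics/top0.png")
rows=[]
for (x,y) in [(.600,.350),(.4985,-.130)]:
    r=[]
    for n,im in (("scene",s),("top",t)):
        p=proj(n,[x,y,.0365])[0].astype(int); w=25
        c=cv2.resize(im[p[1]-w:p[1]+w,p[0]-w:p[0]+w],None,fx=7,fy=7,interpolation=cv2.INTER_CUBIC); 
        cv2.putText(c,f"{p[0]-w},{p[1]-w}",(5,15),0,.5,(0,0,255)); r.append(c)
    rows.append(np.hstack(r))
cv2.imwrite("pics/crop6.png",np.vstack(rows)[:, :])
```

```text
plum (array([0.4494, 0.2552]), np.float64(-0.058), np.float64(-0.052), np.float64(0.0574), np.float64(0.0569))
green (array([0.4705, 0.0107]), np.float64(0.058), np.float64(0.07), np.float64(0.0578), np.float64(0.0568))
```

View pics/crop6.png

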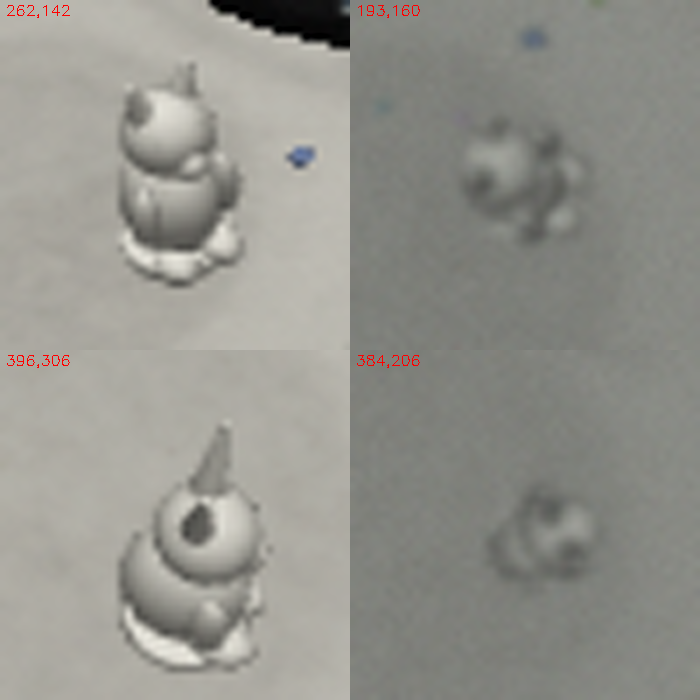

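```bash
cat >> h.py <<'E'
def plan(x,y,z,ax,o=None):
    """target TCP xyz, ax = world yaw (rad) of tool y axis (mod pi); prints row"""
    from station import ctrl
    o=o or ctrl.get_obs(); Rc=R.from_rotvec(o["tool_rot"]); p=o["tool_pos"]
    best=None
    for a in (ax,ax+np.pi):
        yv=np.array([np.cos(a),np.sin(a),0]); zv=np.array([0,0,-1.]); xv=np.cross(yv,zv)
        Rt=R.from_matrix(np.c_[xv,yv,zv]); rv=(Rc.inv()*Rt).as_rotvec()
        if best is None or np.linalg.norm(rv)<np.linalg.norm(best): best=rv
    d=Rc.inv().apply(np.array([x,y,z])-p)*100
    print("row",[*d.round(2),*(best/np.deg2rad(5)).round(2)], "dist cm",np.linalg.norm(d).round(1),"deg",np.rad2deg(np.linalg.norm(best)).round(1))
    print("now",p.round(4),"ydir",np.rad2deg(np.arctan2(Rc.as_matrix()[1,1],Rc.as_matrix()[0,1])).round(1),"open",round(o["opening"],4),"F",o["contact_force"].round(1),"t",o["t"],"q6",o["q"][5].round(2))
E
python3 - <<'E'
from h import *
from station import ctrl
o=ctrl.get_obs();Rc=R.from_rotvec(o["tool_rot"]);print(Rc.as_matrix().round(3))
d=ctrl.get_image("wrist");c=wcam(d);Rm=R.from_rotvec(d["rvec"].ravel()).as_matrix()
C=-Rm.T@d["tvec"].ravel();print("cam",C,"dir",Rm[2],"in tool",Rc.inv().apply(C-o["tool_pos"]),Rc.inv().apply(Rm[2]))
for p in [(.5763,.1207),(.548,.015),(.598,-.172),(.6,.35)]:
    print(p)
for uv in [(335,195),(300,184),(254,194),(215,155)]: print(uv,at("top",uv,.02).round(3))
plan(.56,.353,.27,np.pi/2)
E
```

```text
[[-0.957  0.289 -0.001]
 [ 0.289  0.957 -0.001]
 [ 0.    -0.002 -1.   ]]
cam [0.11470462 0.61867331 0.37229244] dir [ 0.2603412  -0.08036483 -0.96216628] in tool [ 0.06872579  0.00069934 -0.14195441] [-2.72625567e-01 -2.58419168e-04  9.62120176e-01]
(0.5763, 0.1207)
(0.548, 0.015)
(0.598, -0.172)
(0.6, 0.35)
(335, 195) [0.588 0.057 0.02 ]
(300, 184) [0.613 0.147 0.02 ]
(254, 194) [0.584 0.263 0.02 ]
(215, 155) [0.682 0.366 0.02 ]
row [np.float64(-43.43), np.float64(-12.5), np.float64(-3.94), np.float64(-0.01), np.float64(-0.0), np.float64(-3.36)] dist cm 45.4 deg 16.8
now [0.1803 0.598  0.2305] ydir 73.2 open 0.0852 F [0.3 0.6 0.2] t 0.2 q6 -0.12
```

Emit:
apply_moves(
  rows=[
    [-11,-3.1,-4,0,0,-1],
    [-22,-6.2,-4,0,0,-2],
    [-33,-9.4,-4,0,0,-3],
    [-44.4,-12.8,-2,0,0,-3.36],
    [-44.4,-12.8,0,0,0,-3.36],
    [-44.4,-12.8,1,0,0,-3.36],
    [-44.4,-12.8,1,0,0,-3.36],
    [-44.4,-12.8,1,0,0,-3.36],
    [-44.4,-12.8,1,0,0,-3.36],
    [-44.4,-12.8,1,0,0,-3.36],
    [-44.4,-12.8,1,0,0,-3.36],
    [-44.4,-12.8,1,0,0,-3.36],
  ],
)

```text
t: 1.4
tool_pos: [0.5678, 0.3477, 0.2204]
tool_rot: [0.001, -3.14, 0.001]
contact_force: [-0.1, 1.3, -0.0]
opening: 0.0855
```

```bash
cat > look.py <<'E'
import sys,pickle
from h import *
from station import ctrl
n=sys.argv[1]; d=ctrl.get_image("wrist"); cv2.imwrite(f"pics/{n}.png",d["color"]); pickle.dump(wcam(d),open(f"pics/{n}.pkl","wb"))
o=ctrl.get_obs(); print(o["tool_pos"].round(4),o["t"])
E
python3 look.py w1
```

```text
[0.5674 0.3483 0.2208] 1.45
```

View pics/w1.png

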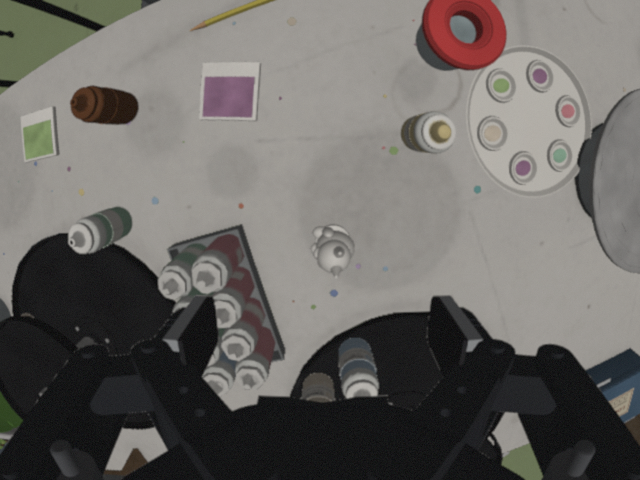

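Run:
```python
from h import *
import pickle
s=cv2.imread("pics/w1.png")
a=cv2.resize(s[210:290,290:370],None,fx=5,fy=5,interpolation=cv2.INTER_CUBIC)
b=cv2.resize(s[52:132,190:270],None,fx=5,fy=5,interpolation=cv2.INTER_CUBIC)
cv2.imwrite("pics/w1c.png",np.hstack([a,b]))
c=pickle.load(open("pics/w1.pkl","rb"))
print("cat foot px if at",proj(c,[[.6,.35,0],[.58,.35,0],[.62,.35,0],[.6,.33,0],[.6,.37,0],[.6,.35,.073]]).round(1))
```

```text
cat foot px if at [[324.3 237.3]
 [324.3 218. ]
 [324.2 256.1]
 [304.5 237.3]
 [344.  237.4]
 [324.6 261. ]]
```

View pics/w1c.png

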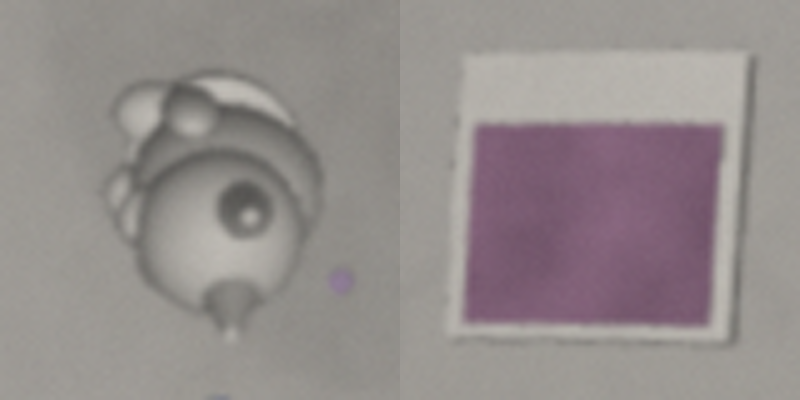

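Run:
```python
from h import *
import pickle
c=pickle.load(open("pics/w1.pkl","rb"))
f=lambda u,v,z:at(c,cr(u,v,290,210,5),z)[:2].round(4)
print("ears mid",f(240,250,.065),"ear1",f(248,218,.073),"ear2",f(232,333,.073))
print("body right",f(322,190,.03),f(322,190,.02),"feet left",f(112,110,.005),f(106,195,.005),"base top arc",f(215,72,.004),f(295,120,.004))
print("head ctr",f(220,230,.055))
g=lambda u,v:at(c,cr(u-400,v,190,52,5),.008)
# image: bottom=away. TL(away,left)= bottom right
print("plum",tile([g(735,342),g(448,337),g(463,52),g(749,53)]))
gg=lambda u,v,z:at(c,(u,v),z).round(4)
```

```text
ears mid [0.6015 0.3611] ear1 [0.5932 0.362 ] ear2 [0.6135 0.3596]
body right [0.6016 0.3778] [0.6047 0.3787] feet left [0.5927 0.3378] [0.6104 0.3364] base top arc [0.5852 0.3582] [0.595  0.3743]
head ctr [0.6013 0.3579]
plum (array([0.452 , 0.2582]), np.float64(-0.051), np.float64(-0.075), np.float64(0.0569), np.float64(0.0575))
```

Run:
```python
from h import *
plan(.602,.3575,.12,np.deg2rad(-7))
```

```text
row [np.float64(-3.47), np.float64(0.92), np.float64(10.07), np.float64(0.0), np.float64(-0.01), np.float64(-16.58)] dist cm 10.7 deg 82.9
now [0.5674 0.3483 0.2208] ydir 90.1 open 0.0855 F [ 0.8 -0.4 -0.7] t 1.45 q6 -1.13
```

Emit:
apply_moves(
  rows=[
    [-0.5,0.1,0,0,0,1.6],
    [-1,0.2,0,0,0,3.2],
    [-1.5,0.3,0,0,0,4.8],
    [-2,0.4,1,0,0,6.4],
    [-2.5,0.6,2,0,0,8],
    [-3,0.8,3,0,0,9.6],
    [-3.47,0.92,4,0,0,11.2],
    [-3.47,0.92,5,0,0,12.8],
    [-3.47,0.92,6,0,0,14.4],
    [-3.47,0.92,7,0,0,16],
    [-3.47,0.92,8,0,0,17.6],
    [-3.47,0.92,9,0,0,19],
    [-3.47,0.92,10,0,0,19.4],
    [-3.47,0.92,10,0,0,19.4],
    [-3.47,0.92,10,0,0,19.4],
    [-3.47,0.92,10,0,0,19.4],
    [-3.47,0.92,10,0,0,19.4],
  ],
)

```text
t: 3.15
tool_pos: [0.6022, 0.358, 0.1219]
tool_rot: [2.35, 2.084, 0.0]
contact_force: [-0.7, 0.5, 0.3]
opening: 0.0851
```

```bash
python3 look.py w2
python3 - <<'E'
from h import *
plan(.602,.3575,.0175,np.deg2rad(-7))
E
```

```text
[0.6023 0.3578 0.1217] 3.2
row [np.float64(-0.04), np.float64(-0.03), np.float64(10.42), np.float64(0.0), np.float64(0.0), np.float64(0.02)] dist cm 10.4 deg 0.1
now [0.6023 0.3578 0.1217] ydir -6.9 open 0.0852 F [ 0.3 -0.   0.1] t 3.2 q6 0.55
```

View pics/w2.png

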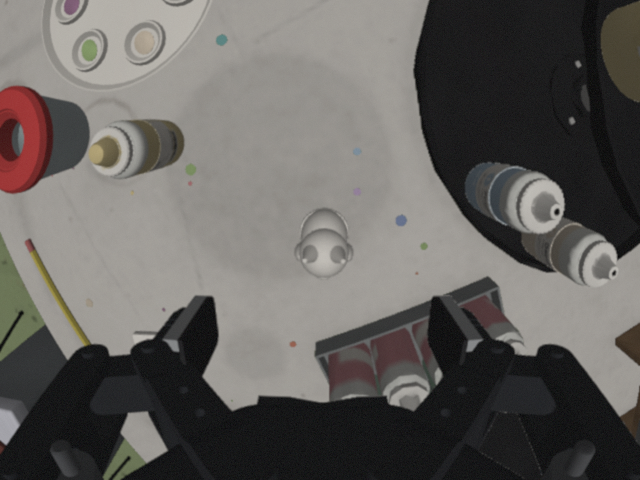

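Emit:
apply_moves(
  rows=[
    [0,0,3,0,0,0],
    [0,0,6,0,0,0],
    [0,0,8.5,0,0,0],
    [0,0,9.8,0,0,0],
    [0,0,10.6,0,0,0],
    [0,0,10.7,0,0,0],
    [0,0,10.7,0,0,0],
    [0,0,10.7,0,0,0],
  ],
)

```text
t: 4.0
tool_pos: [0.6035, 0.3584, 0.0166]
tool_rot: [2.35, 2.083, 0.005]
contact_force: [0.3, 0.4, 1.5]
opening: 0.0851
```

Emit:
apply_moves(
  rows=[
    [0,0,0,0,0,0],
    [0,0,0,0,0,0],
    [0,0,0,0,0,0],
    [0,0,0,0,0,0],
    [0,0,0,0,0,0],
    [0,0,0,0,0,0],
    [0,0,0,0,0,0],
    [0,0,0,0,0,0],
    [0,0,0,0,0,0],
    [0,0,0,0,0,0],
  ],
  grip=1,
  squeeze=35,
)

```text
t: 5.0
tool_pos: [0.6039, 0.3586, 0.0174]
tool_rot: [2.35, 2.083, 0.006]
contact_force: [-0.4, -0.7, 6.1]
opening: 0.037
```

```bash
python3 look.py w3
python3 - <<'E'
from h import *
plan(.602,.3575,.0145,np.deg2rad(-7))
E
```

```text
[0.6039 0.3586 0.0174] 5.05
row [np.float64(-0.13), np.float64(-0.18), np.float64(0.29), np.float64(0.04), np.float64(-0.02), np.float64(0.02)] dist cm 0.4 deg 0.3
now [0.6039 0.3586 0.0174] ydir -6.9 open 0.0375 F [-1.2 -0.6  5.8] t 5.05 q6 0.55
```

View pics/w3.png

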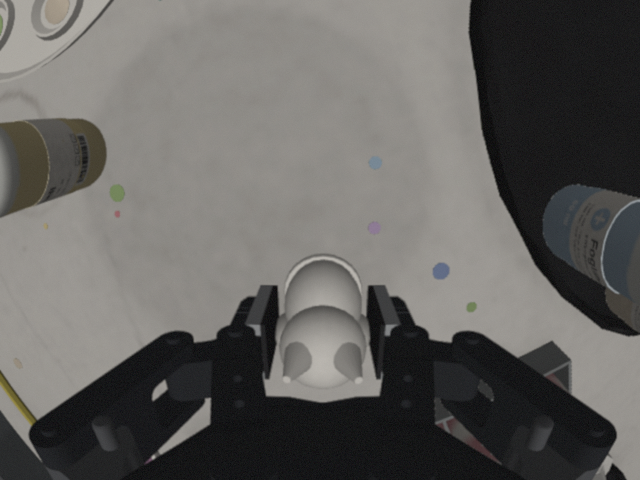

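Run:
```python
from h import *
import pickle
for n,uv in (("w2",(325,208)),("w3",(321,253))):
    c=pickle.load(open(f"pics/{n}.pkl","rb")); print(n,at(c,uv,.003),proj(c,[[.6035,.358,.0],[.6035,.358,.073]]).round(1))
s=cv2.imread("pics/w2.png"); cv2.imwrite("pics/w2c.png",cv2.resize(s[195:285,280:370],None,fx=6,fy=6,interpolation=cv2.INTER_CUBIC))
```

```text
w2 [0.60697032 0.37608548 0.003     ] [[323.1 231.8]
 [323.5 265.9]]
w3 [0.60612425 0.37718746 0.003     ] [[320.3 290.4]
 [320.1 389.6]]
```

View pics/w2c.png

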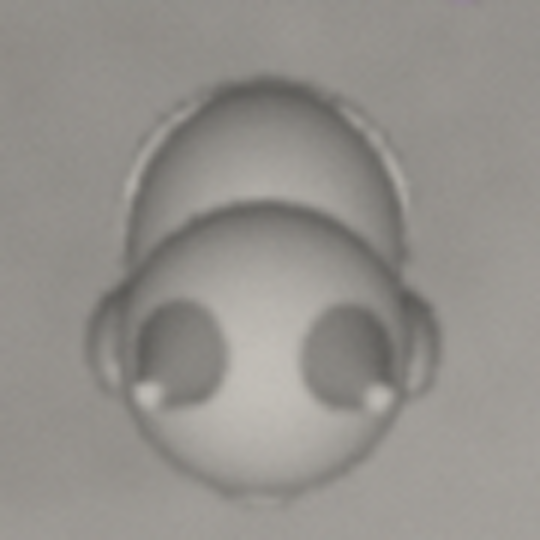

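Run:
```python
from h import *
plan(.604,.3586,.20,np.deg2rad(-7))
plan(.471,-.08,.17,np.deg2rad(0))
```

```text
row [np.float64(0.04), np.float64(0.08), np.float64(-18.26), np.float64(0.04), np.float64(-0.02), np.float64(0.02)] dist cm 18.3 deg 0.3
now [0.6039 0.3586 0.0174] ydir -6.9 open 0.0375 F [-1.2 -0.6  5.8] t 5.05 q6 0.55
row [np.float64(-45.1), np.float64(-7.89), np.float64(-15.37), np.float64(0.04), np.float64(-0.02), np.float64(-1.38)] dist cm 48.3 deg 6.9
now [0.6039 0.3586 0.0174] ydir -6.9 open 0.0375 F [-1.2 -0.6  5.8] t 5.05 q6 0.55
```

Emit:
apply_moves(
  rows=[
    [0,0,-1,0,0,0],
    [0,0,-3,0,0,0],
    [0,0,-6,0,0,0],
    [0,0,-10,0,0,0],
    [0,0,-14,0,0,0],
    [-1,0,-17,0,0,0],
    [-4,-0.7,-18.3,0,0,0],
    [-8,-1.4,-18.3,0,0,-0.2],
    [-12,-2.1,-18.3,0,0,-0.4],
    [-16,-2.8,-18.3,0,0,-0.6],
    [-20,-3.5,-18.3,0,0,-0.8],
    [-24,-4.2,-18.3,0,0,-1],
    [-28,-4.9,-18.3,0,0,-1.2],
    [-32,-5.6,-18,0,0,-1.3],
    [-36,-6.3,-17,0,0,-1.38],
    [-40,-7,-16,0,0,-1.38],
    [-43,-7.6,-15.4,0,0,-1.38],
    [-45,-7.9,-15.4,0,0,-1.38],
    [-45,-7.9,-15.4,0,0,-1.38],
    [-45,-7.9,-15.4,0,0,-1.38],
  ],
)

```text
t: 7.05
tool_pos: [0.4709, -0.0789, 0.1703]
tool_rot: [2.221, 2.22, 0.007]
contact_force: [0.3, -0.9, -0.2]
opening: 0.037
```

```bash
python3 look.py w4
```

```text
[ 0.4711 -0.0785  0.1704] 7.1
```

View pics/w4.png

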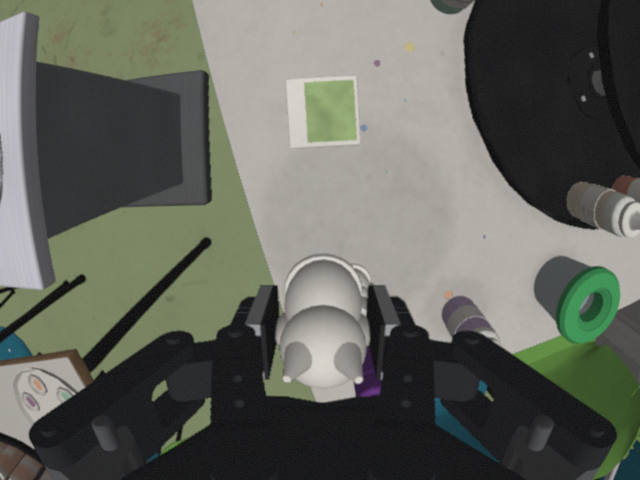

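Run:
```python
from h import *
s=cv2.imread("pics/w4.png"); cv2.imwrite("pics/w4c.png",cv2.resize(s[62:162,274:374],None,fx=6,fy=6,interpolation=cv2.INTER_CUBIC))
```

```text
(no output)
```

View pics/w4c.png

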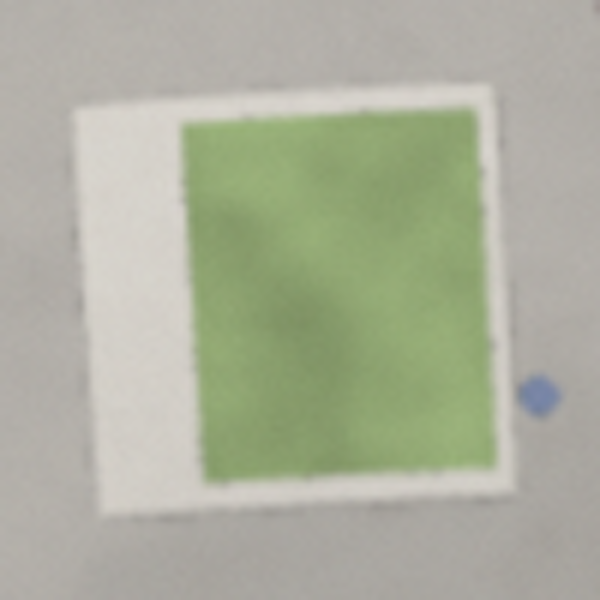

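Run:
```python
from h import *
import pickle
c=pickle.load(open("pics/w4.pkl","rb"))
print("green",tile([at(c,cr(u,v,274,62,6),.008) for u,v in [(493,85),(515,491),(101,514),(75,109)]]))
plan(.4712,.0105+.0012,.12,0)
plan(.4712,.0105+.0012,.0262,0)
```

```text
green (array([0.4726, 0.0116]), np.float64(0.059), np.float64(0.059), np.float64(0.0562), np.float64(0.056))
row [np.float64(9.01), np.float64(-0.01), np.float64(5.05), np.float64(0.05), np.float64(-0.02), np.float64(0.01)] dist cm 10.3 deg 0.3
now [ 0.4711 -0.0785  0.1704] ydir 0.0 open 0.0371 F [-0.5 -0.3  0.8] t 7.1 q6 -0.32
row [np.float64(8.99), np.float64(-0.05), np.float64(14.43), np.float64(0.05), np.float64(-0.02), np.float64(0.01)] dist cm 17.0 deg 0.3
now [ 0.4711 -0.0785  0.1704] ydir 0.0 open 0.0371 F [-0.5 -0.3  0.8] t 7.1 q6 -0.32
```

Emit:
apply_moves(
  rows=[
    [2,0,1,0,0,0],
    [5,0,3,0,0,0],
    [8,0,6,0,0,0],
    [9,0,9,0,0,0],
    [9,0,11,0,0,0],
    [9,0,12.5,0,0,0],
    [9,0,13.3,0,0,0],
    [9,0,13.5,0,0,0],
    [9,0,13.5,0,0,0],
    [9,0,13.5,0,0,0],
    [9,0,13.5,0,0,0],
  ],
)

```text
t: 8.2
tool_pos: [0.4725, 0.0117, 0.0366]
tool_rot: [2.219, 2.22, 0.009]
contact_force: [-0.1, 0.7, 0.7]
opening: 0.0369
```

```bash
python3 look.py w5
python3 - <<'E'
from h import *
plan(.4715,.0121,.0254,0)
E
```

```text
[0.4723 0.0117 0.0365] 8.25
row [np.float64(0.04), np.float64(-0.09), np.float64(1.1), np.float64(0.07), np.float64(-0.02), np.float64(0.0)] dist cm 1.1 deg 0.3
now [0.4723 0.0117 0.0365] ydir 0.0 open 0.037 F [ 0.6 -0.6  0.3] t 8.25 q6 -0.14
```

View pics/w5.png

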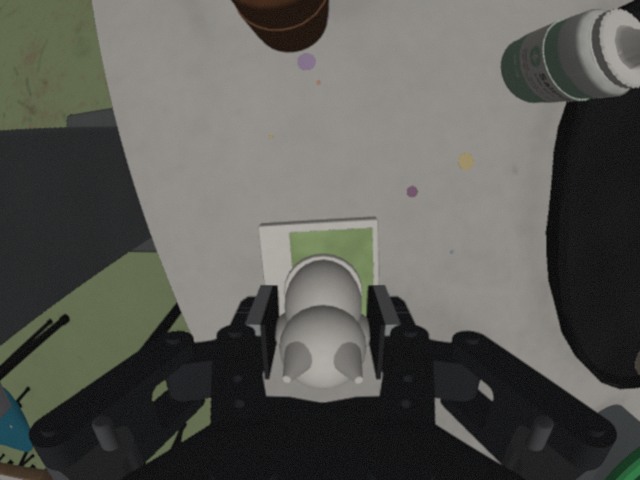

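Emit:
apply_moves(
  rows=[
    [0.03,-0.05,0.3,0.03,0,0],
    [0.05,-0.1,0.6,0.07,0,0],
    [0.05,-0.1,0.9,0.07,0,0],
    [0.05,-0.1,1.1,0.07,0,0],
    [0.05,-0.1,1.2,0.07,0,0],
    [0.05,-0.1,1.2,0.07,0,0],
    [0.05,-0.1,1.2,0.07,0,0],
  ],
)

```text
t: 8.95
tool_pos: [0.4713, 0.0121, 0.0249]
tool_rot: [-2.22, -2.221, -0.0]
contact_force: [-2.5, -0.6, 5.3]
opening: 0.0372
```

Emit:
apply_moves(
  rows=[
    [0,0,0,0,0,0],
    [0,0,0,0,0,0],
    [0,0,0,0,0,0],
    [0,0,0,0,0,0],
    [0,0,0,0,0,0],
    [0,0,-0.5,0,0,0],
    [0,0,-2,0,0,0],
    [0,0,-4,0,0,0],
    [0,0,-7,0,0,0],
    [0,0,-10,0,0,0],
    [0,0,-13,0,0,0],
    [0,0,-15,0,0,0],
    [0,0,-15,0,0,0],
    [0,0,-15,0,0,0],
  ],
  grip=0,
)

```text
t: 10.35
tool_pos: [0.4715, 0.0119, 0.1748]
tool_rot: [-2.22, -2.221, -0.001]
contact_force: [0.0, 0.2, -1.3]
opening: 0.0854
```

```bash
python3 look.py w6
python3 - <<'E'
from h import *
s=cv2.imread("pics/w6.png"); cv2.imwrite("pics/w6c.png",cv2.resize(s[180:280,270:370],None,fx=6,fy=6,interpolation=cv2.INTER_CUBIC))
E
```

```text
[0.4708 0.0119 0.1736] 10.4
```

View pics/w6.png

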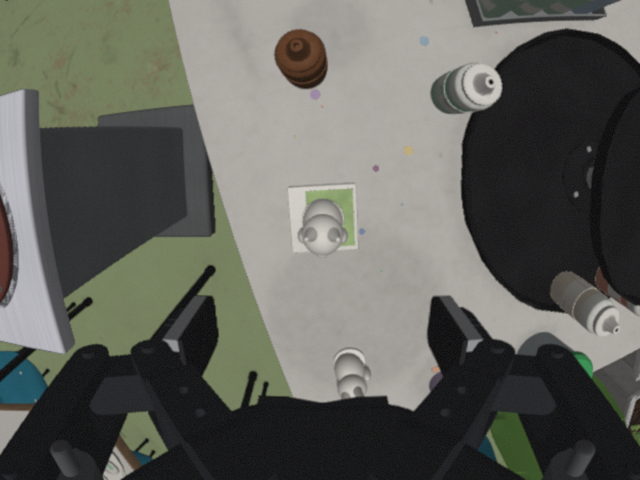

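View pics/w6c.png

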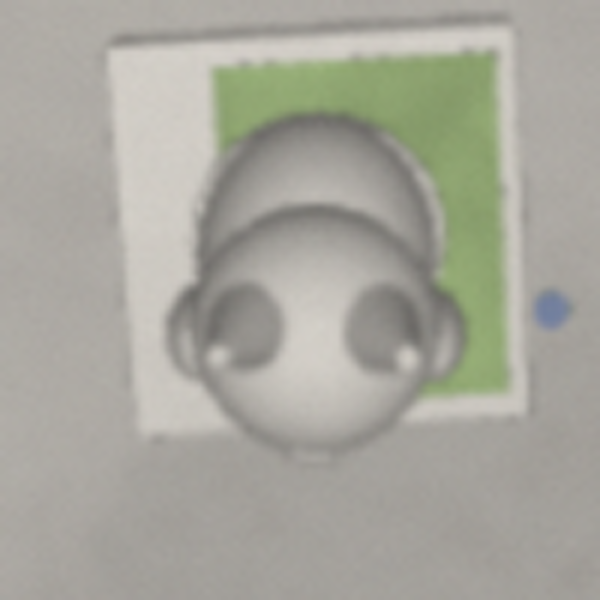

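Run:
```python
from h import *
import pickle
c=pickle.load(open("pics/w6.pkl","rb"))
f=lambda u,v,z:at(c,cr(u,v,270,180,6),z)[:2].round(4)
for z in (.009,.013,.02,.03): print(z,"back",f(320,112,z),"L",f(195,235,z),"R",f(443,220,z))
print("tile",tile([f(512,22,.008),f(526,412,.008),f(140,437,.008),f(110,42,.008)]))
print("ears tips",f(218,355,.081),f(408,355,.081),"nose?",f(312,455,.055))
```

```text
0.009 back [0.4724 0.0297] L [0.4548 0.012 ] R [0.4899 0.0143]
0.013 back [0.4724 0.0304] L [0.455  0.0129] R [0.4896 0.0152]
0.02 back [0.4724 0.0315] L [0.4554 0.0145] R [0.4892 0.0167]
0.03 back [0.4724 0.0332] L [0.456  0.0168] R [0.4886 0.0189]
tile (array([0.4728, 0.0123]), np.float64(0.06), np.float64(0.057), np.float64(0.0563), np.float64(0.0574))
ears tips [0.4612 0.0147] [0.4821 0.0148] nose? [ 0.4715 -0.0054]
```

Run:
```python
from h import *
plan(.4985,-.130,.17,0)
```

```text
row [np.float64(-14.2), np.float64(2.77), np.float64(0.33), np.float64(-0.03), np.float64(-0.02), np.float64(0.0)] dist cm 14.5 deg 0.2
now [0.4708 0.0119 0.1736] ydir 0.0 open 0.0858 F [ 0.7 -0.4 -0.9] t 10.4 q6 -0.13
```

Emit:
apply_moves(
  rows=[
    [-4,0.8,0,0,0,0],
    [-8,1.6,0.2,0,0,0],
    [-12,2.4,0.3,0,0,0],
    [-14.2,2.8,0.3,0,0,0],
    [-14.2,2.8,0.3,0,0,0],
    [-14.2,2.8,0.3,0,0,0],
    [-14.2,2.8,0.3,0,0,0],
  ],
)

```text
t: 11.1
tool_pos: [0.4981, -0.1289, 0.1691]
tool_rot: [-2.216, -2.219, 0.002]
contact_force: [0.3, 0.0, -0.2]
opening: 0.0854
```

```bash
python3 look.py w7
python3 - <<'E'
from h import *
s=cv2.imread("pics/w7.png"); cv2.imwrite("pics/w7c.png",cv2.resize(s[190:290,270:370],None,fx=6,fy=6,interpolation=cv2.INTER_CUBIC))
E
```

```text
[ 0.4983 -0.1289  0.1694] 11.15
```

View pics/w7.png

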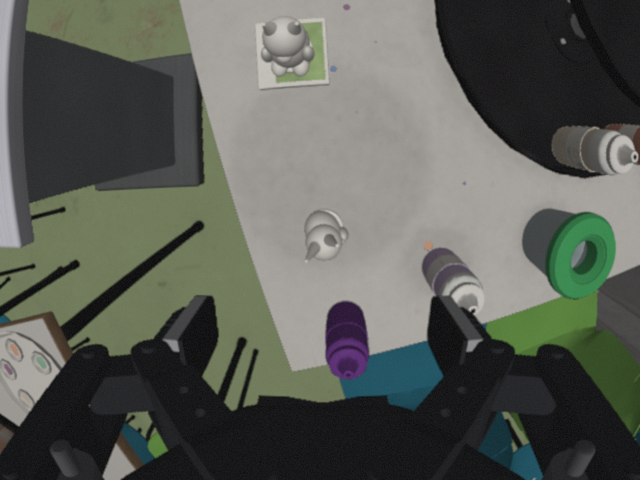

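View pics/w7c.png

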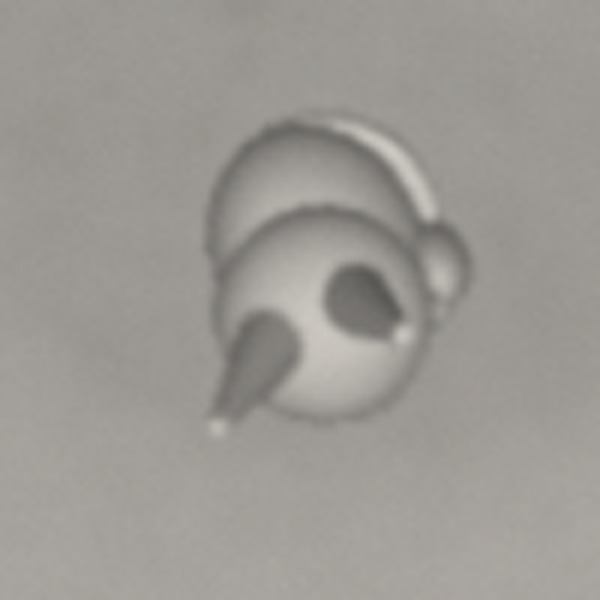

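Run:
```python
from h import *
import pickle
c=pickle.load(open("pics/w7.pkl","rb"))
f=lambda u,v,z:at(c,cr(u,v,270,190,6),z)[:2].round(4)
print("base ctr",f(325,222,.003),"R",f(437,220,.003),"T",f(330,110,.003),"eartips",f(218,428,.078),f(402,335,.078),"L body",f(207,235,.02))
g=lambda u,v,z:at(c,(u,v),z)[:2].round(4)
print("purple base near",g(345,305,.0),"tip",g(348,377,.093)," lilac tip",g(474,311,.093),"pot green",g(580,253,.073))
p=f(325,222,.003)
plan(p[0],p[1],.12,np.deg2rad(28))
```

```text
base ctr [ 0.4992 -0.1354] R [ 0.5152 -0.135 ] T [ 0.4999 -0.1192] eartips [ 0.4875 -0.1405] [ 0.5077 -0.1297] L body [ 0.4833 -0.1331]
purple base near [ 0.5192 -0.2107] tip [ 0.5171 -0.2242]  lilac tip [ 0.6038 -0.1726] pot green [ 0.7059 -0.1377]
row [np.float64(-0.67), np.float64(0.11), np.float64(4.94), np.float64(-0.04), np.float64(-0.04), np.float64(-5.58)] dist cm 5.0 deg 27.9
now [ 0.4983 -0.1289  0.1694] ydir 0.1 open 0.0854 F [-1.1  0.2 -0.5] t 11.15 q6 -0.4
```

Emit:
apply_moves(
  rows=[
    [-0.3,0,1,0,0,-1.6],
    [-0.65,0.05,2,0,0,-3.2],
    [-0.68,0.05,3.5,0,0,-4.8],
    [-0.68,0.05,5,0,0,-5.6],
    [-0.68,0.05,7,0,0,-5.6],
    [-0.68,0.05,9.5,0,0,-5.6],
    [-0.68,0.05,12,0,0,-5.6],
    [-0.68,0.05,14,0,0,-5.6],
    [-0.68,0.05,14.9,0,0,-5.6],
    [-0.68,0.05,15.2,0,0,-5.6],
    [-0.68,0.05,15.2,0,0,-5.6],
    [-0.68,0.05,15.2,0,0,-5.6],
  ],
)

```text
t: 12.35
tool_pos: [0.4992, -0.1355, 0.0187]
tool_rot: [-1.614, -2.692, -0.001]
contact_force: [0.3, 0.5, -1.2]
opening: 0.0858
```

```bash
python3 look.py w8
python3 - <<'E'
from h import *
plan(.4985,-.1357,.0175,np.deg2rad(28))
E
```

```text
[ 0.4992 -0.1356  0.0188] 12.4
row [np.float64(0.02), np.float64(-0.07), np.float64(0.13), np.float64(-0.01), np.float64(-0.03), np.float64(0.02)] dist cm 0.1 deg 0.2
now [ 0.4992 -0.1356  0.0188] ydir 28.1 open 0.0849 F [-0.5  0.2 -0.2] t 12.4 q6 -0.9
```

View pics/w8.png

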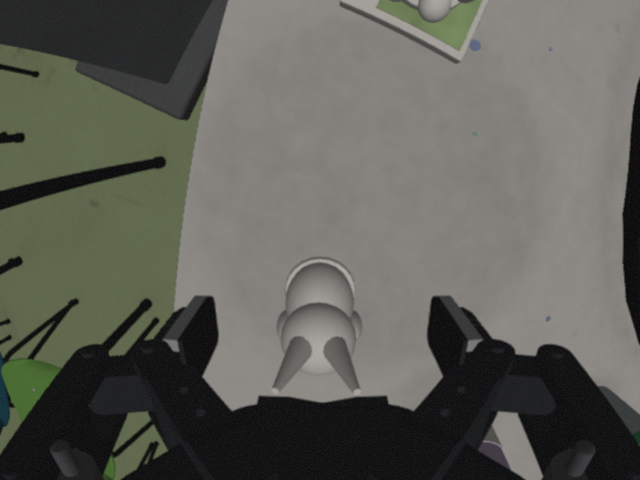

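Rabbit (long ears) sits centred between the fingers at (320,320). Close.

Emit:
apply_moves(
  rows=[
    [0,0,0.1,0,0,0],
    [0,0,0.1,0,0,0],
    [0,0,0.1,0,0,0],
    [0,0,0.1,0,0,0],
    [0,0,0.1,0,0,0],
    [0,0,0.1,0,0,0],
    [0,0,0.1,0,0,0],
    [0,0,0.1,0,0,0],
    [0,0,0.1,0,0,0],
  ],
  grip=1,
  squeeze=35,
)

```text
t: 13.3
tool_pos: [0.4996, -0.1359, 0.0182]
tool_rot: [-1.614, -2.693, -0.0]
contact_force: [-2.0, -0.6, 5.6]
opening: 0.0337
```

```bash
python3 look.py w9
python3 - <<'E'
from h import *
plan(.4985,-.1357,.0175,np.deg2rad(28))
E
```

```text
[ 0.4996 -0.1359  0.0183] 13.35
row [np.float64(0.06), np.float64(-0.09), np.float64(0.08), np.float64(-0.01), np.float64(-0.02), np.float64(0.02)] dist cm 0.1 deg 0.2
now [ 0.4996 -0.1359  0.0183] ydir 28.1 open 0.0336 F [-2.2 -0.1  5.6] t 13.35 q6 -0.9
```

View pics/w9.png

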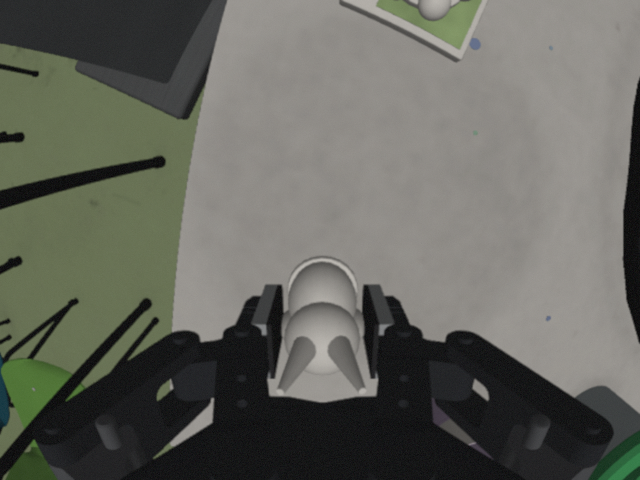

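Run:
```python
from h import *
import pickle
for n,uv in (("w8",(320,257)),("w9",(321,256))):
    c=pickle.load(open(f"pics/{n}.pkl","rb")); b=at(c,uv,.003)[:2]; T=np.array([.4995,-.1358]); xv=np.array([-np.sin(np.deg2rad(28)),np.cos(np.deg2rad(28))])
    print(n,b,"tool-x of back edge rel TCP",(b-T)@xv)
plan(.45,.167,.19,0)
```

```text
w8 [ 0.49131543 -0.12140576] tool-x of back edge rel TCP 0.016551786332976045
w9 [ 0.49182172 -0.12105407] tool-x of back edge rel TCP 0.01662461589133332
row [np.float64(29.07), np.float64(9.89), np.float64(-17.14), np.float64(-0.01), np.float64(-0.02), np.float64(5.62)] dist cm 35.2 deg 28.1
now [ 0.4996 -0.1359  0.0183] ydir 28.1 open 0.0336 F [-2.2 -0.1  5.6] t 13.35 q6 -0.9
```

Emit:
apply_moves(
  rows=[
    [0,0,-1,0,0,0],
    [0,0,-3,0,0,0],
    [0,0,-6,0,0,0],
    [0,0,-10,0,0,0],
    [0,0,-14,0,0,0],
    [1,0.3,-17,0,0,0.3],
    [4,1.3,-17.2,0,0,0.9],
    [8,2.7,-17.2,0,0,1.7],
    [12,4,-17.2,0,0,2.5],
    [16,5.4,-17.2,0,0,3.3],
    [20,6.8,-17.2,0,0,4.1],
    [24,8.2,-17.2,0,0,4.9],
    [27,9.2,-17.2,0,0,5.5],
    [29,9.9,-17.2,0,0,5.6],
    [29,9.9,-17.2,0,0,5.6],
    [29,9.9,-17.2,0,0,5.6],
    [29,9.9,-17.2,0,0,5.6],
  ],
)

```text
t: 15.05
tool_pos: [0.4505, 0.1656, 0.1905]
tool_rot: [-2.219, -2.221, 0.001]
contact_force: [1.0, -0.0, 0.2]
opening: 0.0333
```

```bash
python3 look.py w10;  python3 - <<'E'
from h import *
import pickle
s=cv2.imread("pics/w10.png");c=pickle.load(open("pics/w10.pkl","rb"))
u,v=proj(c,[.45,.257,.008])[0].astype(int);print(u,v)
x0,y0=max(u-50,0),max(v-50,0);print(x0,y0)
cv2.imwrite("pics/w10c.png",cv2.resize(s[y0:y0+100,x0:x0+100],None,fx=6,fy=6,interpolation=cv2.INTER_CUBIC))
E
```

```text
[0.4506 0.1655 0.1905] 15.1
321 111
271 61
```

View pics/w10.png

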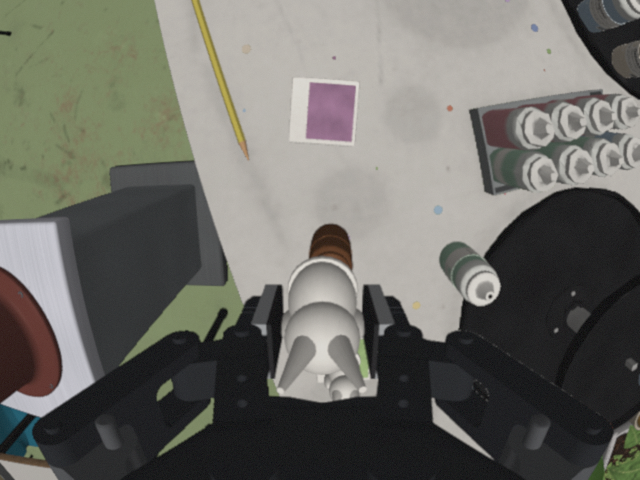

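View pics/w10c.png

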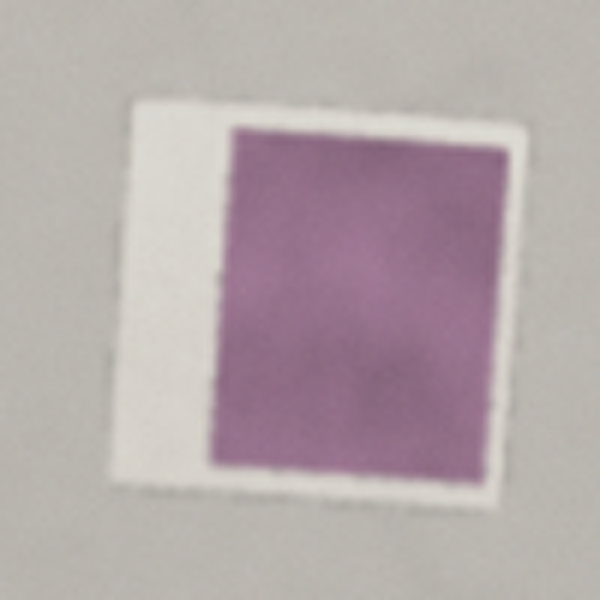

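Run:
```python
from h import *
import pickle
c=pickle.load(open("pics/w10.pkl","rb"))
print("plum",tile([at(c,cr(u,v,271,61,6),.008) for u,v in [(528,125),(499,508),(110,484),(134,100)]]))
plan(.4505,.2566,.045,0)
plan(.4505,.2566,.0265,0)
```

```text
plum (array([0.4517, 0.2574]), np.float64(-0.061), np.float64(-0.065), np.float64(0.0564), np.float64(0.0565))
row [np.float64(9.1), np.float64(0.02), np.float64(14.56), np.float64(-0.02), np.float64(-0.01), np.float64(0.01)] dist cm 17.2 deg 0.1
now [0.4506 0.1655 0.1905] ydir 0.0 open 0.0333 F [ 0.3 -0.3  0.5] t 15.1 q6 0.2
row [np.float64(9.1), np.float64(0.02), np.float64(16.41), np.float64(-0.02), np.float64(-0.01), np.float64(0.01)] dist cm 18.8 deg 0.1
now [0.4506 0.1655 0.1905] ydir 0.0 open 0.0333 F [ 0.3 -0.3  0.5] t 15.1 q6 0.2
```

Emit:
apply_moves(
  rows=[
    [2,0,1,0,0,0],
    [5,0,3,0,0,0],
    [8,0,6,0,0,0],
    [9.1,0,9,0,0,0],
    [9.1,0,12,0,0,0],
    [9.1,0,14,0,0,0],
    [9.1,0,15,0,0,0],
    [9.15,0,15.4,0,0,0],
    [9.15,0,15.4,0,0,0],
    [9.15,0,15.4,0,0,0],
    [9.15,0,15.4,0,0,0],
  ],
)

```text
t: 16.2
tool_pos: [0.4514, 0.2574, 0.038]
tool_rot: [-2.22, -2.221, -0.003]
contact_force: [-0.0, 0.2, -0.9]
opening: 0.0334
```

```bash
python3 look.py w11
python3 - <<'E'
from h import *
plan(.4505,.257,.0263,0)
E
```

```text
[0.4512 0.2574 0.0379] 16.25
row [np.float64(-0.04), np.float64(-0.07), np.float64(1.16), np.float64(0.01), np.float64(-0.02), np.float64(0.01)] dist cm 1.2 deg 0.1
now [0.4512 0.2574 0.0379] ydir 0.0 open 0.0334 F [-0.7  1.2  0.9] t 16.25 q6 0.37
```

View pics/w11.png

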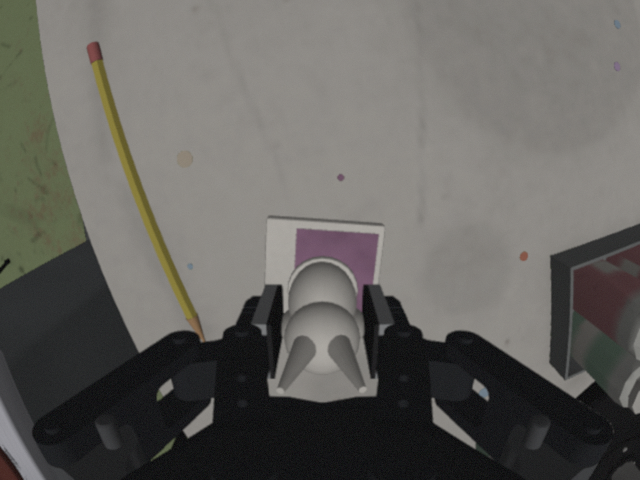

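Emit:
apply_moves(
  rows=[
    [0,-0.03,0.3,0,0,0],
    [-0.03,-0.06,0.6,0,0,0],
    [-0.04,-0.06,0.9,0,0,0],
    [-0.04,-0.06,1.15,0,0,0],
    [-0.04,-0.06,1.25,0,0,0],
    [-0.04,-0.06,1.25,0,0,0],
    [-0.04,-0.06,1.25,0,0,0],
  ],
)

```text
t: 16.95
tool_pos: [0.4506, 0.257, 0.0258]
tool_rot: [-2.22, -2.222, -0.001]
contact_force: [-3.1, -1.3, 5.8]
opening: 0.0331
```

Emit:
apply_moves(
  rows=[
    [0,0,0,0,0,0],
    [0,0,0,0,0,0],
    [0,0,0,0,0,0],
    [0,0,0,0,0,0],
    [0,0,0,0,0,0],
    [0,0,-0.5,0,0,0],
    [0,0,-2,0,0,0],
    [0,0,-4,0,0,0],
    [0,0,-7,0,0,0],
    [0,0,-10,0,0,0],
    [0,0,-13,0,0,0],
    [0,0,-15,0,0,0],
    [0,0,-15,0,0,0],
    [0,0,-15,0,0,0],
  ],
  grip=0,
)

```text
t: 18.35
tool_pos: [0.4507, 0.2568, 0.1765]
tool_rot: [-2.22, -2.222, -0.003]
contact_force: [-0.6, 0.1, -0.4]
opening: 0.0854
```

```bash
python3 look.py w12
python3 - <<'E'
from h import *
s=cv2.imread("pics/w12.png"); cv2.imwrite("pics/w12c.png",cv2.resize(s[180:280,270:370],None,fx=6,fy=6,interpolation=cv2.INTER_CUBIC))
E
```

```text
[0.45   0.2566 0.1751] 18.4
```

View pics/w12.png

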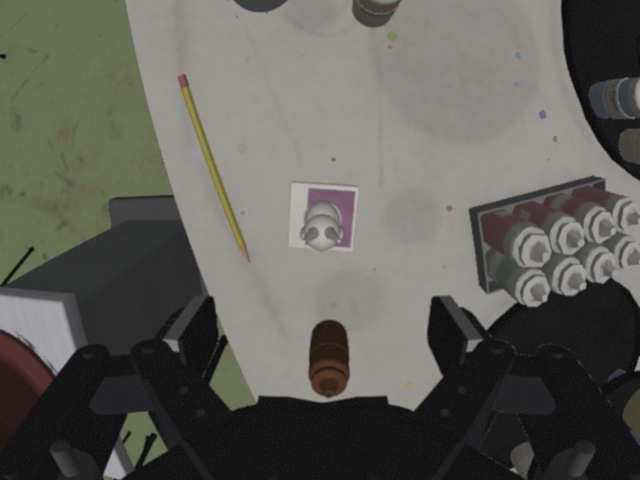

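View pics/w12c.png

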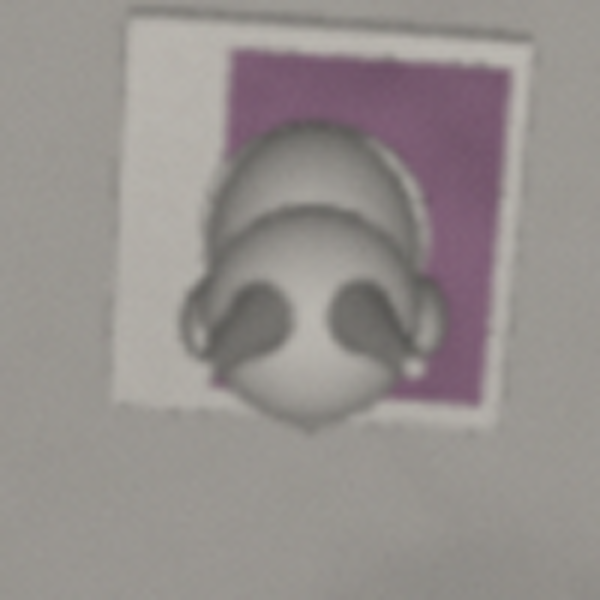

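Run:
```python
from h import *
import pickle
c=pickle.load(open("pics/w10.pkl","rb"))
for n,uv,z in [("rack corner near-right",(491,191),0.0),("rack corner near-left",(473,108),0.0),("rack right-mid",(530,185),.0),("green tip",(488,293),.093),("tt top-left",(495,207),.02),("tt left",(468,310),.02)]:
    print(n,at(c,uv,z).round(4))
c5=pickle.load(open("pics/w5.pkl","rb"))
print("tt w5",[at(c5,uv,.02)[:2].round(3) for uv in [(565,115),(546,230),(560,310),(590,360),(640,385)]])
c6=pickle.load(open("pics/w6.pkl","rb"))
pts=[(470,130),(462,185),(468,235),(490,275),(520,300),(490,65),(530,40)]
import itertools
for z in (.005,.02,.03):
  P=np.array([at(c6,u,z)[:2] for u in pts]); A=np.c_[2*P,np.ones(len(P))]; s=np.linalg.lstsq(A,(P**2).sum(1),rcond=None)[0]
  print("circle",z,s[:2].round(3),np.sqrt(s[2]+s[0]**2+s[1]**2).round(3))
print("green tip w6",at(c6,(491,84),.093).round(4))
plan(.577,.121,.18,np.deg2rad(56))
s=cv2.imread("pics/scene0.png"); cv2.imwrite("pics/crop7.png",cv2.resize(s[190:280,320:500],None,fx=4,fy=4,interpolation=cv2.INTER_CUBIC))
```

```text
rack corner near-right [0.6138 0.1895 0.    ]
rack corner near-left [0.5904 0.2675 0.    ]
rack right-mid [0.6588 0.1976 0.    ]
green tip [0.5764 0.125  0.093 ]
tt top-left [0.6098 0.1775 0.02  ]
tt left [0.5954 0.0738 0.02  ]
tt w5 [array([0.592, 0.099]), array([0.586, 0.041]), array([ 0.607, -0.005]), array([ 0.646, -0.045]), array([ 0.721, -0.082])]
circle 0.005 [0.741 0.06 ] 0.148
circle 0.02 [0.728 0.061] 0.141
circle 0.03 [0.719 0.062] 0.136
green tip w6 [0.5787 0.1202 0.093 ]
row [np.float64(-13.56), np.float64(12.69), np.float64(-0.51), np.float64(-0.01), np.float64(-0.01), np.float64(-11.19)] dist cm 18.6 deg 56.0
now [0.45   0.2566 0.1751] ydir 0.0 open 0.0855 F [ 0.  -0.1  0.6] t 18.4 q6 0.37
```

View pics/crop7.png

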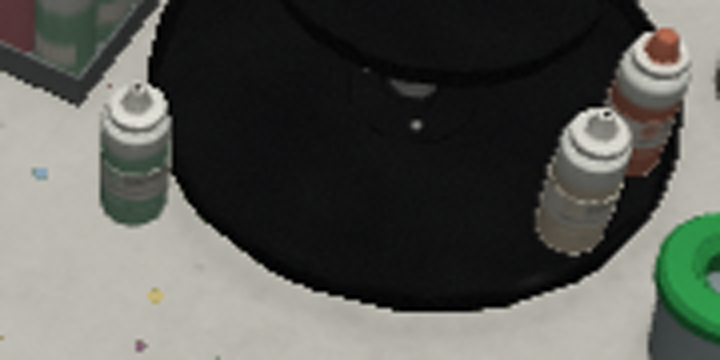

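Run:
```python
from h import *
plan(.577,.121,.18,np.deg2rad(90))
```

```text
row [np.float64(-13.56), np.float64(12.69), np.float64(-0.51), np.float64(-0.0), np.float64(-0.02), np.float64(-17.99)] dist cm 18.6 deg 90.0
now [0.45   0.2566 0.1751] ydir 0.0 open 0.0855 F [ 0.  -0.1  0.6] t 18.4 q6 0.37
```

Emit:
apply_moves(
  rows=[
    [-1,1,-0.5,0,0,-1.6],
    [-2.2,2.1,-0.5,0,0,-3.2],
    [-3.5,3.2,-0.5,0,0,-4.8],
    [-4.8,4.4,-0.5,0,0,-6.4],
    [-6,5.6,-0.5,0,0,-8],
    [-7.3,6.8,-0.5,0,0,-9.6],
    [-8.6,8,-0.5,0,0,-11.2],
    [-9.8,9.2,-0.5,0,0,-12.8],
    [-11,10.4,-0.5,0,0,-14.4],
    [-12.3,11.5,-0.5,0,0,-16],
    [-13.5,12.6,-0.5,0,0,-17.6],
    [-13.56,12.7,-0.5,0,0,-18],
    [-13.56,12.7,-0.5,0,0,-18],
    [-13.56,12.7,-0.5,0,0,-18],
    [-13.56,12.7,-0.5,0,0,-18],
  ],
)

```text
t: 19.9
tool_pos: [0.5765, 0.1213, 0.1789]
tool_rot: [0.001, -3.139, -0.001]
contact_force: [0.2, -0.3, -0.4]
opening: 0.0855
```

```bash
python3 look.py w13
python3 - <<'E'
from h import *
s=cv2.imread("pics/w13.png"); cv2.imwrite("pics/w13c.png",cv2.resize(s[190:300,270:380],None,fx=5,fy=5,interpolation=cv2.INTER_CUBIC))
E
```

```text
[0.5766 0.1213 0.1793] 19.95
```

View pics/w13.png

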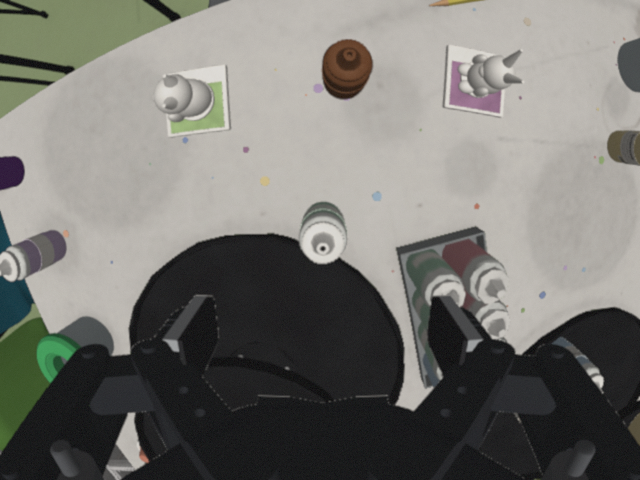

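View pics/w13c.png

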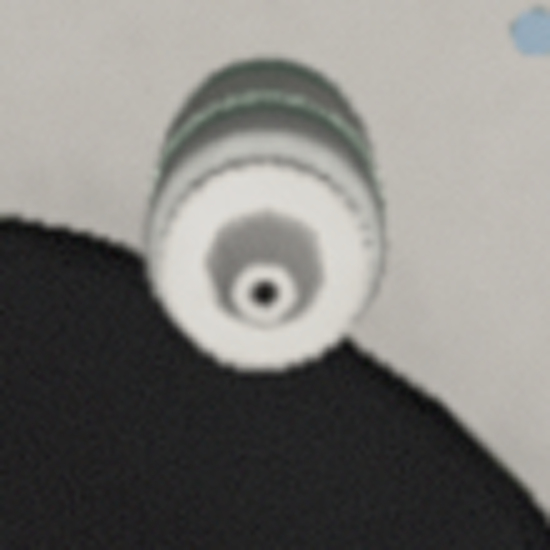

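Run:
```python
from h import *
import pickle
c=pickle.load(open("pics/w13.pkl","rb")); f=lambda u,v,z:at(c,cr(u,v,270,190,5),z)
print("tip",f(264,291,.093).round(4),"base near edge",f(265,58,0).round(4),"shoulder ctr",f(265,262,.078).round(4))
g=lambda u,v,z:at(c,(u,v),z)[:2].round(4)
print("rack corner", g(398,249,.0),g(398,249,.03),"disc near",g(265,234,.02),g(380,300,.02))
plan(.5775,.1208,.03,np.pi/2)
```

```text
tip [0.5783 0.1219 0.093 ] base near edge [0.5642 0.1221 0.    ] shoulder ctr [0.5788 0.122  0.078 ]
rack corner [0.608  0.1913] [0.5987 0.1848] disc near [0.5886 0.0734] [0.6498 0.1738]
row [np.float64(-0.12), np.float64(-0.06), np.float64(14.93), np.float64(0.01), np.float64(-0.02), np.float64(0.01)] dist cm 14.9 deg 0.1
now [0.5766 0.1213 0.1793] ydir 90.0 open 0.0855 F [-0.3  0.3 -0.4] t 19.95 q6 -1.49
```

Emit:
apply_moves(
  rows=[
    [-0.1,0,3,0,0,0],
    [-0.14,0,6,0,0,0],
    [-0.14,0,9,0,0,0],
    [-0.14,0,12,0,0,0],
    [-0.14,0,14,0,0,0],
    [-0.14,0,14.8,0,0,0],
    [-0.14,0,14.9,0,0,0],
    [-0.14,0,14.9,0,0,0],
  ],
)

```text
t: 20.75
tool_pos: [0.5785, 0.1216, 0.0313]
tool_rot: [0.001, -3.141, -0.001]
contact_force: [0.9, 0.1, 0.7]
opening: 0.0854
```

```bash
python3 look.py w14
python3 - <<'E'
from h import *
plan(.578,.1215,.03,np.pi/2)
E
```

```text
[0.5789 0.1216 0.0318] 20.8
row [np.float64(0.09), np.float64(-0.01), np.float64(0.18), np.float64(0.01), np.float64(0.01), np.float64(0.01)] dist cm 0.2 deg 0.1
now [0.5789 0.1216 0.0318] ydir 90.0 open 0.0851 F [ 0.5 -0.2  0.1] t 20.8 q6 -1.49
```

View pics/w14.png

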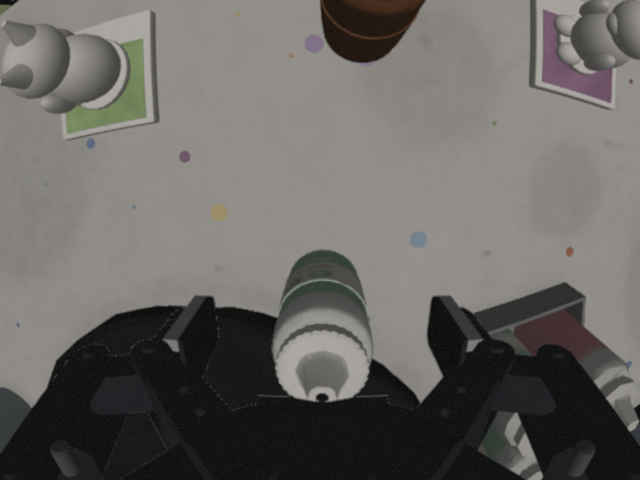

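Emit:
apply_moves(
  rows=[
    [0,0,0,0,0,0],
    [0,0,0,0,0,0],
    [0,0,0,0,0,0],
    [0,0,0,0,0,0],
    [0,0,0,0,0,0],
    [0,0,0,0,0,0],
    [0,0,0,0,0,0],
    [0,0,0,0,0,0],
    [0,0,0,0,0,0],
  ],
  grip=1,
  squeeze=35,
)

```text
t: 21.7
tool_pos: [0.5794, 0.1217, 0.0325]
tool_rot: [-0.001, 3.14, 0.002]
contact_force: [-1.0, -0.4, 4.6]
opening: 0.0335
```

```bash
python3 look.py w15
python3 - <<'E'
from h import *
import pickle
c=pickle.load(open("pics/w15.pkl","rb"))
plan(.5484,.0155,.10,np.pi/2)
o=None
s=cv2.imread("pics/w15.png"); cv2.imwrite("pics/w15c.png",cv2.resize(s[230:410,230:410],None,fx=3,fy=3,interpolation=cv2.INTER_CUBIC))
E
```

```text
[0.5795 0.1217 0.0326] 21.75
row [np.float64(3.1), np.float64(-10.61), np.float64(-6.76), np.float64(0.01), np.float64(0.02), np.float64(0.01)] dist cm 13.0 deg 0.1
now [0.5795 0.1217 0.0326] ydir 90.0 open 0.0338 F [-1.2  0.4  5.3] t 21.75 q6 -1.49
```

View pics/w15c.png

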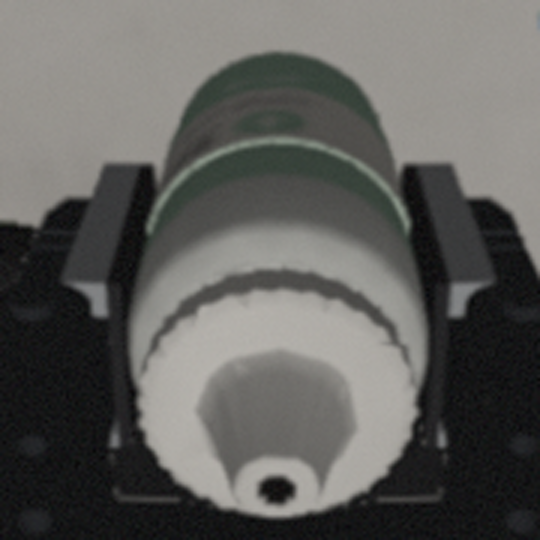

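Run:
```python
from h import *
import pickle
c=pickle.load(open("pics/w15.pkl","rb")); f=lambda u,v,z:at(c,cr(u,v,230,230,3),z)
print("tip",f(277,488,.093).round(4),"base near edge",f(280,52,0).round(4))
for bx in (.577,.579,.581):
  a=np.linspace(0,2*np.pi,200); P=np.c_[bx+.018*np.cos(a),.1217+.018*np.sin(a),0*a]
  q=proj(c,P); Q=proj(c,P+[0,0,.02]); tip=proj(c,[bx,.1217,.093])[0]
  print(bx,"min row crop",((q[:,1].min()-230)*3).round(1),((Q[:,1].min()-230)*3).round(1),"tip",(tip-230)*3)
```

```text
tip [0.578  0.1222 0.093 ] base near edge [0.5646 0.1226 0.    ]
0.577 min row crop 18.0 54.9 tip [270.94615285 478.98219907]
0.579 min row crop 29.9 68.0 tip [270.96185014 495.25115595]
0.581 min row crop 41.7 81.0 tip [270.97806313 511.13113963]
```

Emit:
apply_moves(
  rows=[
    [0,0,-1,0,0,0],
    [0,0,-3,0,0,0],
    [0,0,-6,0,0,0],
    [0.5,-1,-8,0,0,0],
    [1.5,-4,-8,0,0,0],
    [2.5,-7,-8,0,0,0],
    [3.08,-9.5,-8,0,0,0],
    [3.08,-10.6,-7,0,0,0],
    [3.08,-10.6,-5,0,0,0],
    [3.08,-10.6,-3,0,0,0],
    [3.08,-10.6,-1.5,0,0,0],
    [3.08,-10.6,-1.2,0,0,0],
    [3.08,-10.6,-1.2,0,0,0],
    [3.08,-10.6,-1.2,0,0,0],
  ],
)

```text
t: 23.15
tool_pos: [0.5495, 0.0158, 0.0452]
tool_rot: [-0.002, 3.139, 0.002]
contact_force: [-0.2, 0.0, 0.3]
opening: 0.0339
```

```bash
python3 look.py w16
python3 - <<'E'
from h import *
plan(.5487,.0154,.0326,np.pi/2)
E
```

```text
[0.5497 0.0157 0.0455] 23.2
row [np.float64(0.1), np.float64(-0.04), np.float64(1.29), np.float64(0.01), np.float64(0.04), np.float64(0.01)] dist cm 1.3 deg 0.2
now [0.5497 0.0157 0.0455] ydir 90.1 open 0.0335 F [ 0.2 -0.6 -0.3] t 23.2 q6 -1.68
```

View pics/w16.png

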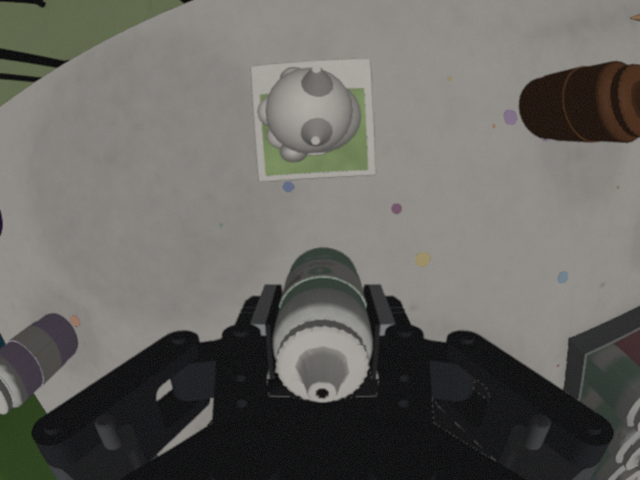

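Run:
```python
from h import *
import pickle
c=pickle.load(open("pics/w16.pkl","rb"))
t=tile([at(c,u,.008) for u in [(375.5,174),(259,181),(252,66),(370,59)]]);print(t)
print("tip",at(c,(321.5,393),.093+.0129), "base edge",at(c,(322,249),.0129))
```

```text
(array([0.4726, 0.0122]), np.float64(0.054), np.float64(0.058), np.float64(0.0565), np.float64(0.0566))
tip [0.54790092 0.01614804 0.1059    ] base edge [0.53557891 0.0162188  0.0129    ]
```

Emit:
apply_moves(
  rows=[
    [0.04,0,0.4,0,0,0],
    [0.07,0,0.8,0,0.02,0],
    [0.07,0,1.1,0,0.04,0],
    [0.07,0,1.3,0,0.04,0],
    [0.07,0,1.4,0,0.04,0],
    [0.07,0,1.4,0,0.04,0],
  ],
)

```text
t: 23.8
tool_pos: [0.5491, 0.0158, 0.0326]
tool_rot: [0.002, -3.141, -0.002]
contact_force: [-4.2, 0.2, 5.8]
opening: 0.034
```

Emit:
apply_moves(
  rows=[
    [0,0,0,0,0,0],
    [0,0,0,0,0,0],
    [0,0,0,0,0,0],
    [0,0,0,0,0,0],
    [0,0,0,0,0,0],
    [0,0,-0.5,0,0,0],
    [0,0,-2,0,0,0],
    [0,0,-4,0,0,0],
    [0,0,-7,0,0,0],
    [0,0,-10,0,0,0],
    [0,0,-13,0,0,0],
    [0,0,-15,0,0,0],
    [0,0,-15,0,0,0],
    [0,0,-15,0,0,0],
  ],
  grip=0,
)

```text
t: 25.2
tool_pos: [0.5494, 0.0156, 0.1833]
tool_rot: [-0.002, 3.141, 0.001]
contact_force: [1.0, 0.9, -0.3]
opening: 0.0855
```

```bash
python3 look.py w17
python3 - <<'E'
from h import *
from station import ctrl
d=ctrl.get_image("top");cv2.imwrite("pics/top1.png",d["color"]);d=ctrl.get_image("scene");cv2.imwrite("pics/scene1.png",d["color"])
plan(.601,-.171,.19,0)
E
```

```text
[0.5486 0.0157 0.1818] 25.25
row [np.float64(-5.27), np.float64(-18.68), np.float64(-0.98), np.float64(0.05), np.float64(-0.02), np.float64(-17.99)] dist cm 19.4 deg 89.9
now [0.5481 0.0157 0.1807] ydir 90.1 open 0.0856 F [ 0.1  0.2 -0.6] t 25.35 q6 -1.68
```

View pics/w17.png

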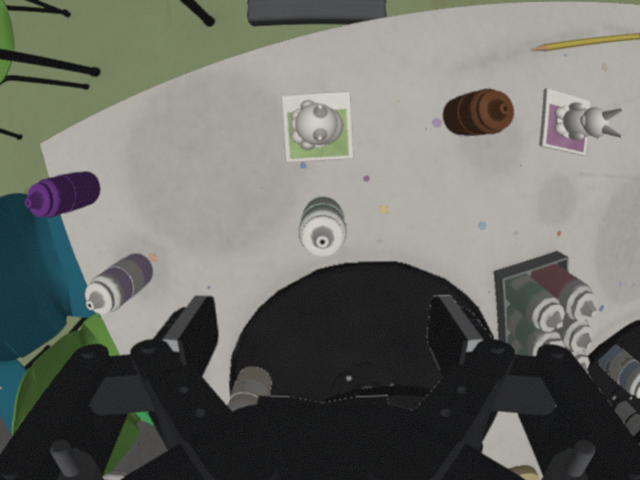

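View pics/scene1.png

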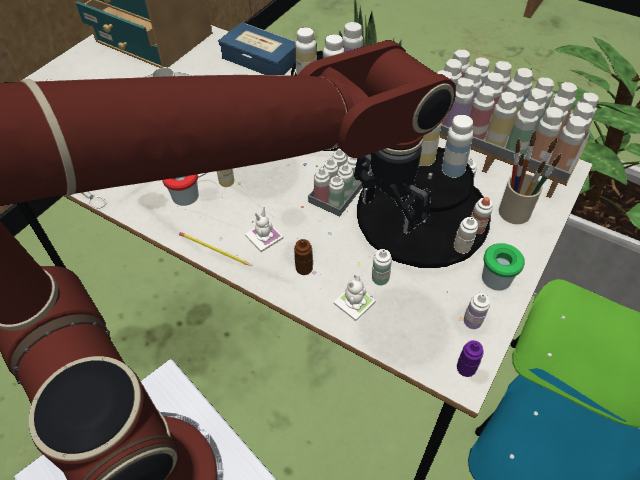

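Run:
```python
from h import *
s=cv2.imread("pics/scene1.png"); cv2.imwrite("pics/s1c.png",cv2.resize(s[240:325,325:405],None,fx=7,fy=7,interpolation=cv2.INTER_CUBIC))
s=cv2.imread("pics/w17.png"); cv2.imwrite("pics/w17c.png",cv2.resize(s[80:270,270:370],None,fx=4,fy=4,interpolation=cv2.INTER_CUBIC))
```

```text
(no output)
```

View pics/s1c.png

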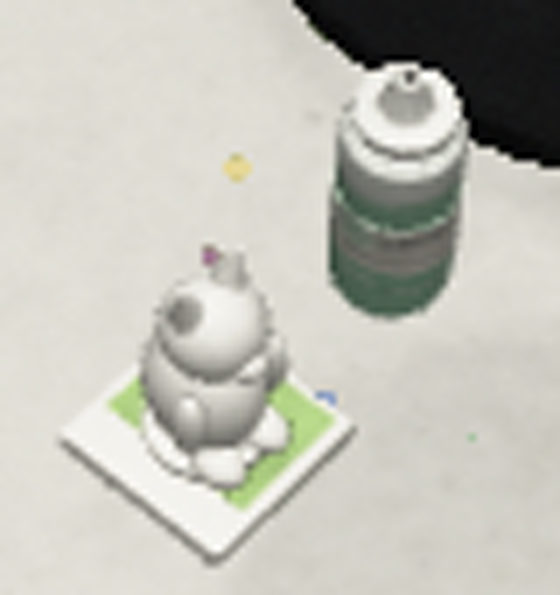

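View pics/w17c.png

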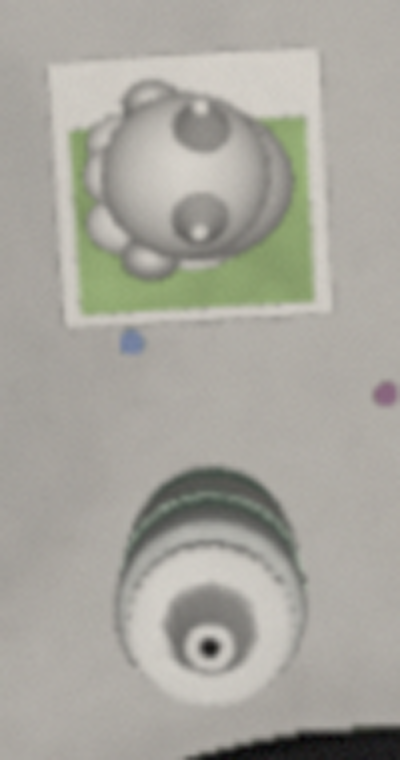

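Run:
```python
from h import *
import pickle
print("scene tip",at("scene",cr(408,76,325,240,7),.093).round(4))
a=np.linspace(0,2*np.pi,400)
ring=lambda x,y,z,r=.018:np.c_[x+r*np.cos(a),y+r*np.sin(a),0*a+z]
for x,y in [(.5475,.0152),(.549,.0152),(.5505,.0152),(.5475,.0172)]:
    q=proj("scene",ring(x,y,0)); Q=(q-[325,240])*7; h=proj("scene",ring(x,y,.07)); H=(h-[325,240])*7
    print(x,y,"bottom",Q[:,1].max().round(0),"L/R base",Q[:,0].min().round(0),Q[:,0].max().round(0),"L/R 70",H[:,0].min().round(0),H[:,0].max().round(0))
c=pickle.load(open("pics/w17.pkl","rb"))
print("w17 tip",at(c,cr(209,648,270,80,4),.093).round(4),"near edge",at(c,cr(211,466,270,80,4),0).round(4))
print("tile",tile([at(c,cr(u,v,270,80,4),.008) for u,v in [(331,311),(69,327),(49,66),(319,49)]]))
```

```text
scene tip [0.5474 0.0163 0.093 ]
0.5475 0.0152 bottom 327.0 L/R base 319.0 446.0 L/R 70 335.0 468.0
0.549 0.0152 bottom 324.0 L/R base 323.0 450.0 L/R 70 339.0 472.0
0.5505 0.0152 bottom 320.0 L/R base 327.0 453.0 L/R 70 343.0 476.0
0.5475 0.0172 bottom 322.0 L/R base 314.0 441.0 L/R 70 330.0 463.0
w17 tip [0.5486 0.0159 0.093 ] near edge [0.5339 0.0162 0.    ]
tile (array([0.4725, 0.012 ]), np.float64(0.062), np.float64(0.063), np.float64(0.0562), np.float64(0.0563))
```

Emit:
apply_moves(
  rows=[
    [-0.4,-1.4,-0.3,0,0,1.6],
    [-0.8,-2.8,-0.6,0,0,3.2],
    [-1.2,-4.2,-1,0,0,4.8],
    [-1.6,-5.6,-1,0,0,6.4],
    [-2,-7,-1,0,0,8],
    [-2.4,-8.4,-1,0,0,9.6],
    [-2.8,-9.8,-1,0,0,11.2],
    [-3.2,-11.2,-1,0,0,12.8],
    [-3.6,-12.6,-1,0,0,14.4],
    [-4,-14,-1,0,0,16],
    [-4.4,-15.4,-1,0,0,17.6],
    [-4.8,-16.8,-1,0,0,19.2],
    [-5.2,-18,-1,0,0,20.8],
    [-5.3,-18.7,-1,0,0,22],
    [-5.3,-18.7,-1,0,0,22],
    [-5.3,-18.7,-1,0,0,22],
    [-5.3,-18.7,-1,0,0,22],
  ],
)

```text
t: 27.05
tool_pos: [0.601, -0.1707, 0.1895]
tool_rot: [-2.567, -1.803, 0.005]
contact_force: [0.1, -0.4, -0.8]
opening: 0.0858
```

```bash
python3 look.py w18
```

```text
[ 0.6011 -0.1707  0.1897] 27.1
```

View pics/w18.png

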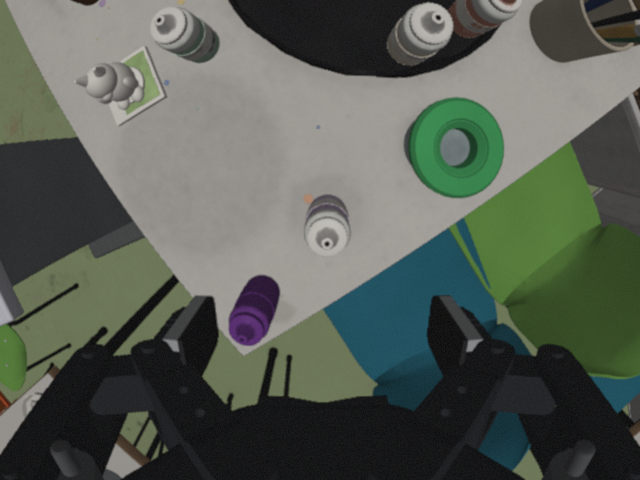

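Run:
```python
from h import *
import pickle
c=pickle.load(open("pics/w18.pkl","rb"))
print("tip",at(c,(326.5,242),.093),"pot",at(c,(456,148),.073),"purple tip",at(c,(246,337),.093))
plan(.6015,-.172,.03,np.deg2rad(-20))
```

```text
tip [ 0.60352867 -0.17171896  0.093     ] pot [ 0.7128562  -0.14255299  0.073     ] purple tip [ 0.521636   -0.22161845  0.093     ]
row [np.float64(-0.11), np.float64(0.16), np.float64(15.97), np.float64(-0.06), np.float64(-0.0), np.float64(0.03)] dist cm 16.0 deg 0.3
now [ 0.6011 -0.1707  0.1897] ydir -19.8 open 0.0852 F [ 0.7 -0.3  0.2] t 27.1 q6 -0.05
```

Emit:
apply_moves(
  rows=[
    [0,0.1,3,-0.06,0,0],
    [-0.1,0.15,6,-0.06,0,0],
    [-0.1,0.15,9,-0.06,0,0],
    [-0.1,0.15,12,-0.06,0,0],
    [-0.1,0.15,14.5,-0.06,0,0],
    [-0.1,0.15,15.8,-0.06,0,0],
    [-0.1,0.15,16,-0.06,0,0],
    [-0.1,0.15,16,-0.06,0,0],
  ],
)

```text
t: 27.9
tool_pos: [0.6019, -0.1718, 0.0304]
tool_rot: [2.57, 1.806, 0.001]
contact_force: [0.2, -0.5, 0.6]
opening: 0.0857
```

```bash
python3 look.py w19
python3 - <<'E'
from h import *
plan(.602,-.1715,.03,np.deg2rad(-20))
E
```

```text
[ 0.6025 -0.1721  0.0313] 27.95
row [np.float64(0.04), np.float64(-0.07), np.float64(0.13), np.float64(0.03), np.float64(-0.0), np.float64(0.04)] dist cm 0.2 deg 0.2
now [ 0.6025 -0.1721  0.0313] ydir -19.8 open 0.0857 F [ 0.2  0.7 -0.2] t 27.95 q6 -0.05
```

View pics/w19.png

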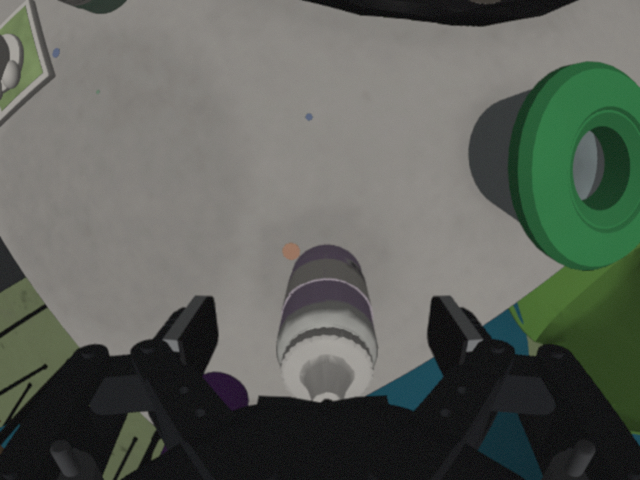

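Emit:
apply_moves(
  rows=[
    [0,0,0,0,0,0],
    [0,0,0,0,0,0],
    [0,0,0,0,0,0],
    [0,0,0,0,0,0],
    [0,0,0,0,0,0],
    [0,0,0,0,0,0],
    [0,0,0,0,0,0],
    [0,0,0,0,0,0],
    [0,0,0,0,0,0],
  ],
  grip=1,
  squeeze=35,
)

```text
t: 28.85
tool_pos: [0.6032, -0.1724, 0.0321]
tool_rot: [2.568, 1.804, 0.004]
contact_force: [0.0, 0.2, 6.1]
opening: 0.0337
```

```bash
python3 look.py w20
python3 - <<'E'
from h import *
import pickle
s=cv2.imread("pics/w20.png"); cv2.imwrite("pics/w20c.png",cv2.resize(s[230:410,230:410],None,fx=3,fy=3,interpolation=cv2.INTER_CUBIC))
plan(.455,.3336,.2,0)
E
```

```text
[ 0.6032 -0.1724  0.0321] 28.9
row [np.float64(42.58), np.float64(-31.03), np.float64(-16.92), np.float64(0.05), np.float64(0.01), np.float64(-3.96)] dist cm 55.3 deg 19.8
now [ 0.6032 -0.1724  0.0321] ydir -19.8 open 0.0335 F [0.6 0.1 5.2] t 28.9 q6 -0.05
```

View pics/w20c.png

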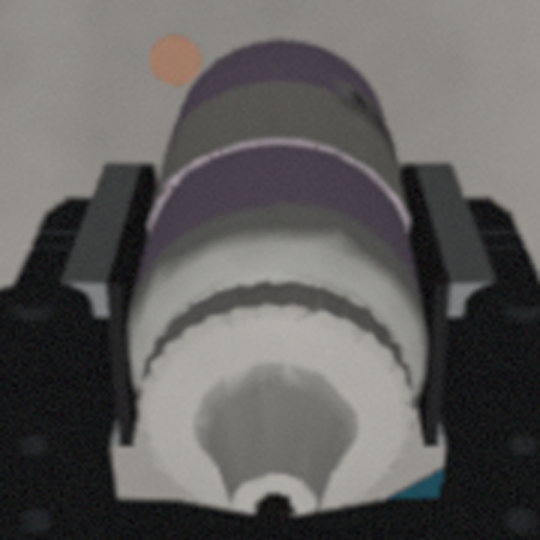

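Run:
```python
from h import *
import pickle
for n,tip,be,T,yaw in [("w14",(322,397),(323,250),(.5787,.1216),90),("w15",(322,392.7),(323,247.3),(.5795,.1217),90),("w19",(326,400),(325,245),(.6022,-.172),-19.8),("w20",(321.5,398.3),(323.5,243.3),(.6032,-.1724),-19.8)]:
    c=pickle.load(open(f"pics/{n}.pkl","rb")); a=np.deg2rad(yaw); xv=np.array([-np.sin(a),np.cos(a)]); yv=np.array([np.cos(a),np.sin(a)])
    for p,z in ((tip,.093),(be,0)):
        w=at(c,p,z)[:2]-T; print(n,z,"tool x",(w@xv*1000).round(1),"tool y",(w@yv*1000).round(1))
    Rm=R.from_rotvec(np.array(c[1]).ravel()).as_matrix(); C=-Rm.T@np.array(c[2]).ravel(); print("  cam z",C[2].round(4),"tilt",np.rad2deg(np.arccos(-Rm[2,2])).round(2), "rel x",((C[:2]-T)@xv).round(4))
```

```text
w14 0.093 tool x 0.9 tool y 0.5
w14 0 tool x 14.0 tool y 0.9
  cam z 0.1733 tilt 15.79 rel x 0.0687
w15 0.093 tool x 1.4 tool y 0.5
w15 0 tool x 14.7 tool y 0.9
  cam z 0.1744 tilt 15.91 rel x 0.0688
w19 0.093 tool x 1.5 tool y 1.0
w19 0 tool x 17.8 tool y 1.4
  cam z 0.1723 tilt 15.82 rel x 0.0697
w20 0.093 tool x 0.6 tool y -0.1
w20 0 tool x 18.0 tool y 1.1
  cam z 0.1741 tilt 15.83 rel x 0.0697
```

Run:
```python
from h import *
a=np.linspace(0,2*np.pi,400)
ring=lambda x,y,z,r=.018:np.c_[x+r*np.cos(a),y+r*np.sin(a),0*a+z]
s0=cv2.imread("pics/scene0.png");s1=cv2.imread("pics/scene1.png")
ims=[]
for im,x,y in [(s0,.577,.1208),(s0,.601,-.1709),(s1,.5474,.0163),(s0,.4925,.436)]:
    u,v=proj("scene",[x,y,.04])[0].astype(int); w=22
    k=12; c=cv2.resize(im[v-30:v+30,u-w:u+w],None,fx=k,fy=k,interpolation=cv2.INTER_CUBIC)
    for z,r in ((0,.018),(.078,.018),(.093,.002)):
        q=((proj("scene",ring(x,y,z,r))-[u-w,v-30]+.5)*k).astype(int); cv2.polylines(c,[q],True,(0,0,255),1)
    ims.append(cv2.resize(c,None,fx=.37,fy=.8))if 0 else ims.append(cv2.resize(c,None,fx=.375,fy=.375*1))
cv2.imwrite("pics/cmp.png",np.hstack(ims))
```

```text
(no output)
```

View pics/cmp.png

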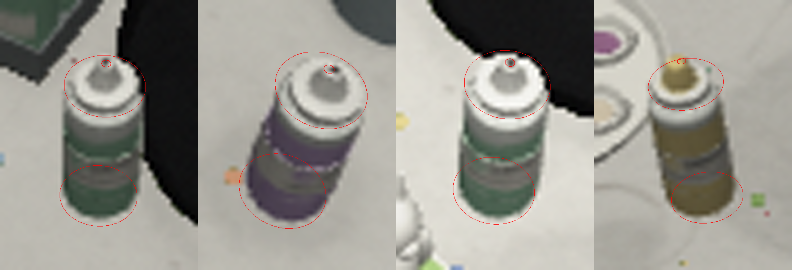

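Emit:
apply_moves(
  rows=[
    [0,0,-1,0,0,0],
    [0,0,-3,0,0,0],
    [0,0,-6,0,0,0],
    [0,0,-10,0,0,0],
    [0,0,-14,0,0,0],
    [2,-1.5,-16.5,0,0,-0.3],
    [5,-3.6,-17,0,0,-0.6],
    [9,-6.6,-17,0,0,-0.9],
    [13,-9.5,-17,0,0,-1.2],
    [17,-12.4,-17,0,0,-1.6],
    [21,-15.3,-17,0,0,-2],
    [25,-18.2,-17,0,0,-2.4],
    [29,-21.1,-17,0,0,-2.8],
    [33,-24,-17,0,0,-3.2],
    [37,-27,-17,0,0,-3.6],
    [40,-29.2,-17,0,0,-4],
    [42,-30.6,-17,0,0,-4],
    [42.6,-31,-17,0,0,-4],
    [42.6,-31,-17,0,0,-4],
    [42.6,-31,-17,0,0,-4],
  ],
)

```text
t: 30.9
tool_pos: [0.4554, 0.3327, 0.2004]
tool_rot: [2.216, 2.221, 0.001]
contact_force: [-0.3, -0.9, -0.9]
opening: 0.034
```

```bash
python3 look.py w21
python3 - <<'E'
from h import *
plan(.4551,.3332,.045,0)
E
```

```text
[0.4556 0.3325 0.2005] 30.95
row [np.float64(0.1), np.float64(-0.1), np.float64(15.55), np.float64(0.04), np.float64(0.03), np.float64(0.02)] dist cm 15.6 deg 0.3
now [0.4556 0.3325 0.2005] ydir 0.1 open 0.0339 F [-0.7  0.1 -1.2] t 30.95 q6 0.5
```

View pics/w21.png

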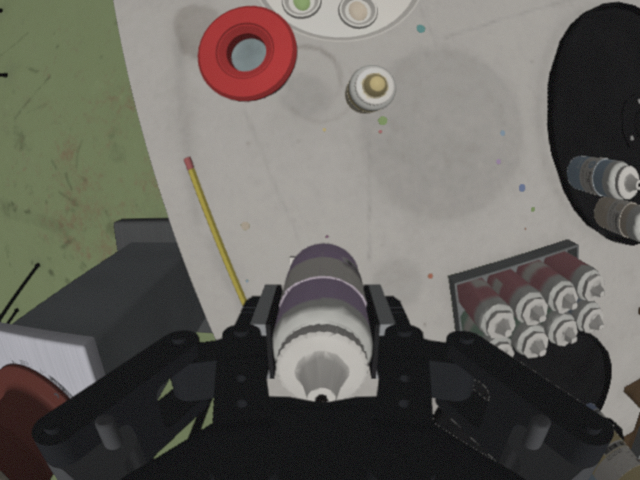

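Emit:
apply_moves(
  rows=[
    [0.1,-0.1,3,0.04,0,0],
    [0.1,-0.1,6,0.04,0,0],
    [0.1,-0.1,9,0.04,0,0],
    [0.1,-0.1,12,0.04,0,0],
    [0.1,-0.1,14.5,0.04,0,0],
    [0.1,-0.1,15.6,0.04,0,0],
    [0.1,-0.1,15.6,0.04,0,0],
    [0.1,-0.1,15.6,0.04,0,0],
    [0.1,-0.1,15.6,0.04,0,0],
  ],
)

```text
t: 31.85
tool_pos: [0.4566, 0.3337, 0.0466]
tool_rot: [2.218, 2.221, 0.003]
contact_force: [-0.1, -0.2, -2.9]
opening: 0.0339
```

```bash
python3 look.py w22
python3 - <<'E'
from h import *
plan(.4551,.3332,.0321,0)
E
```

```text
[0.4565 0.3338 0.0466] 31.9
row [np.float64(-0.06), np.float64(-0.15), np.float64(1.45), np.float64(0.04), np.float64(0.01), np.float64(0.02)] dist cm 1.5 deg 0.2
now [0.4565 0.3338 0.0466] ydir 0.1 open 0.0338 F [ 1.  -0.2 -0.3] t 31.9 q6 0.5
```

View pics/w22.png

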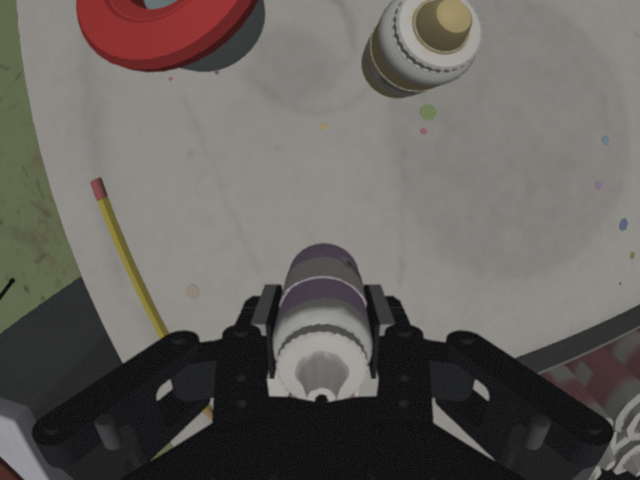

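Emit:
apply_moves(
  rows=[
    [-0.03,-0.1,0.4,0.04,0,0],
    [-0.05,-0.14,0.8,0.04,0,0],
    [-0.05,-0.14,1.2,0.04,0,0],
    [-0.05,-0.14,1.45,0.04,0,0],
    [-0.05,-0.14,1.55,0.04,0,0],
    [-0.05,-0.14,1.55,0.04,0,0],
  ],
)

```text
t: 32.5
tool_pos: [0.4551, 0.3333, 0.0321]
tool_rot: [-2.219, -2.223, 0.003]
contact_force: [-3.9, -1.9, 8.5]
opening: 0.0332
```

Emit:
apply_moves(
  rows=[
    [0,0,0,0,0,0],
    [0,0,0,0,0,0],
    [0,0,0,0,0,0],
    [0,0,0,0,0,0],
    [0,0,0,0,0,0],
    [0,0,-0.5,0,0,0],
    [0,0,-2,0,0,0],
    [0,0,-4,0,0,0],
    [0,0,-7,0,0,0],
    [0,0,-10,0,0,0],
    [0,0,-13,0,0,0],
    [0,0,-15,0,0,0],
    [-3,0,-16,0,0,0],
    [-6,0,-16,0,0,0],
    [-6,0,-16,0,0,0],
    [-6,0,-16,0,0,0],
  ],
  grip=0,
)

```text
t: 34.1
tool_pos: [0.4557, 0.2735, 0.1934]
tool_rot: [2.221, 2.222, -0.0]
contact_force: [0.1, 0.8, -0.4]
opening: 0.086
```

```bash
python3 look.py w23
python3 - <<'E'
from h import *
from station import ctrl
d=ctrl.get_image("top");cv2.imwrite("pics/top2.png",d["color"]);d=ctrl.get_image("scene");cv2.imwrite("pics/scene2.png",d["color"])
E
```

```text
[0.4555 0.2739 0.193 ] 34.15
```

View pics/w23.png

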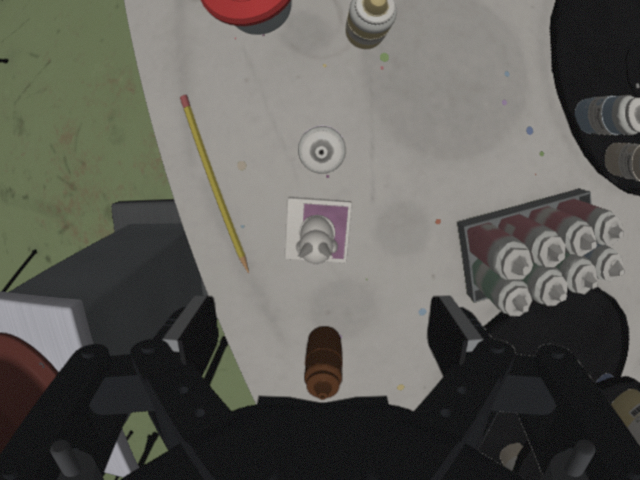

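View pics/scene2.png

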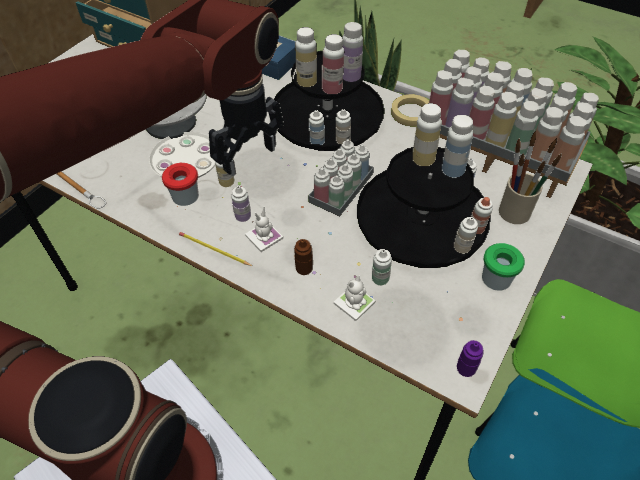

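View pics/top2.png

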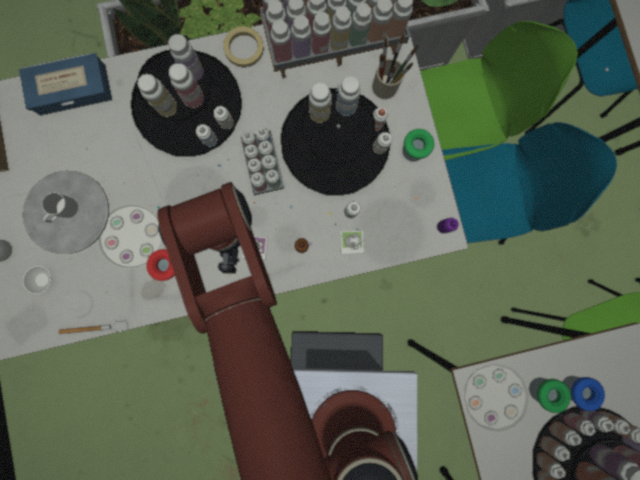

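Emit:
apply_moves(
  rows=[
    [-3,0,-3,0,0,0],
    [-7,-1,-6,0,0,0],
    [-11,-2,-9,0,0,0],
    [-15,-3,-10,0,0,0],
    [-20,-4,-10,0,0,0],
    [-25,-4,-10,0,0,0],
    [-30,-4,-10,0,0,0],
    [-35,-4,-10,0,0,0],
    [-40,-4,-10,0,0,0],
    [-45,-4,-10,0,0,0],
    [-50,-4,-10,0,0,0],
    [-55,-4,-10,0,0,0],
    [-55,-4,-10,0,0,0],
    [-55,-4,-10,0,0,0],
    [-55,-4,-10,0,0,0],
  ],
)

```text
t: 35.75
tool_pos: [0.4173, -0.2748, 0.2928]
tool_rot: [-2.216, -2.225, 0.002]
contact_force: [-1.1, -0.0, 0.7]
opening: 0.0852
```

Run:
```python
from h import *
from station import ctrl
t=ctrl.get_image("top")["color"];s=ctrl.get_image("scene")["color"];cv2.imwrite("pics/top3.png",t);cv2.imwrite("pics/scene3.png",s)
print(ctrl.get_obs()["tool_pos"])
cv2.imwrite("pics/t3a.png",cv2.resize(t[195:265,215:315],None,fx=8,fy=8,interpolation=cv2.INTER_CUBIC))
cv2.imwrite("pics/t3b.png",cv2.resize(t[190:260,320:400],None,fx=8,fy=8,interpolation=cv2.INTER_CUBIC))
cv2.imwrite("pics/s3a.png",cv2.resize(s[175:255,215:305],None,fx=7,fy=7,interpolation=cv2.INTER_CUBIC))
```

```text
[ 0.4173776  -0.27445562  0.29308168]
```

View pics/t3a.png

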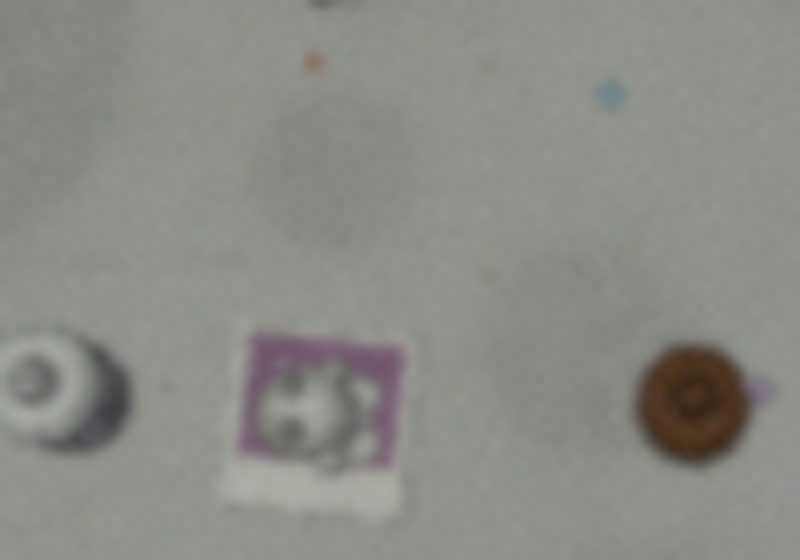

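View pics/t3b.png

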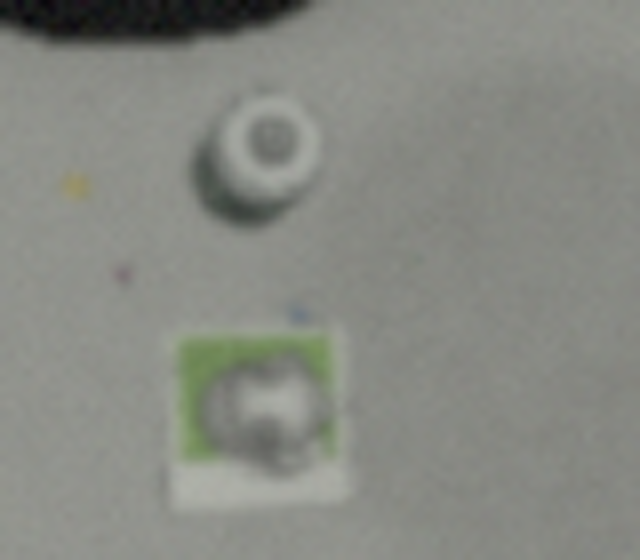

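View pics/s3a.png

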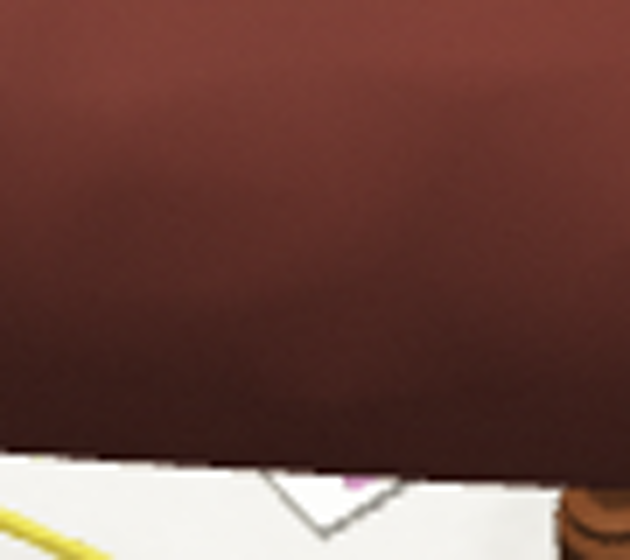

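View pics/scene3.png

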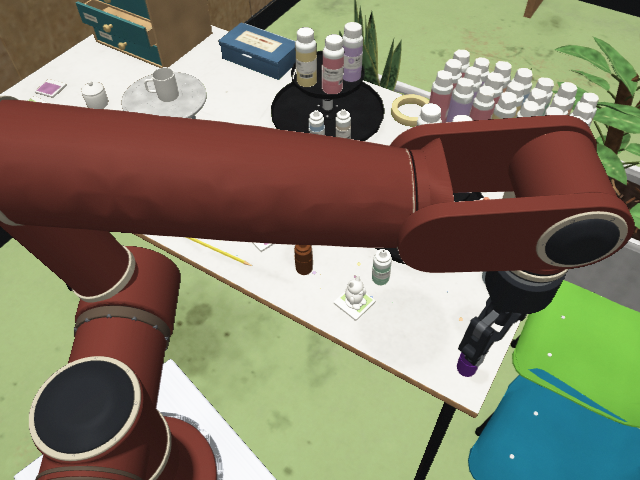

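Run:
```python
from h import *
import pickle
print("top lilac",at("top",cr(35,378,215,195,8),.093).round(4),"green",at("top",cr(273,140,320,190,8),.093).round(4))
print("top plum",tile([at("top",cr(u,v,215,195,8),.008) for u,v in [(240,322),(412,340),(400,522),(222,500)]]))
print("top green",tile([at("top",cr(u,v,320,190,8),.008) for u,v in [(168,330),(342,328),(350,500),(172,508)]]))
c=pickle.load(open("pics/w23.pkl","rb")); print("w23 tip",at(c,(321,152),.093).round(4))
print("w23 tile",tile([at(c,u,.008) for u in [(352,202),(346,263),(286,260),(289,197.5)]]))
s=cv2.imread("pics/scene2.png");cv2.imwrite("pics/s2a.png",cv2.resize(s[175:255,220:300],None,fx=7,fy=7,interpolation=cv2.INTER_CUBIC))
s=cv2.imread("pics/w23.png");cv2.imwrite("pics/w23c.png",cv2.resize(s[115:275,270:370],None,fx=4,fy=4,interpolation=cv2.INTER_CUBIC))
```

```text
top lilac [0.4541 0.3299 0.093 ] green [0.5463 0.0162 0.093 ]
top plum (array([0.4498, 0.2572]), np.float64(-0.039), np.float64(-0.084), np.float64(0.0571), np.float64(0.0556))
top green (array([0.4714, 0.0108]), np.float64(0.055), np.float64(0.059), np.float64(0.0558), np.float64(0.0561))
w23 tip [0.4553 0.3327 0.093 ]
w23 tile (array([0.4526, 0.2573]), np.float64(-0.061), np.float64(-0.071), np.float64(0.0563), np.float64(0.0585))
```

View pics/s2a.png

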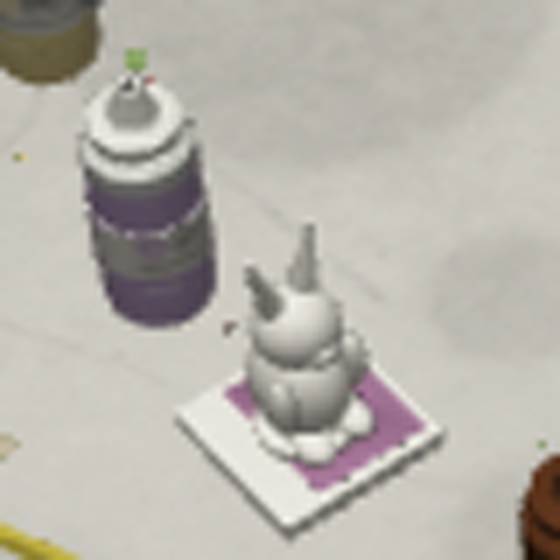

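View pics/w23c.png

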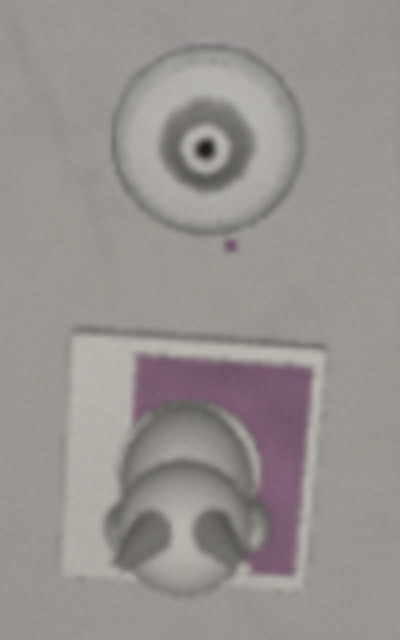

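Run:
```python
from h import *
import pickle
print("scene lilac",at("scene",cr(131,82,220,175,7),.093).round(4))
print("scene plum",tile([at("scene",cr(u,v,220,175,7),.008) for u,v in [(330,322),(444,432),(290,528),(177,415)]]), "visible near corners ok")
a=np.linspace(0,2*np.pi,400)
ring=lambda x,y,z,r=.018:np.c_[x+r*np.cos(a),y+r*np.sin(a),0*a+z]
for x,y in [(.4541,.330),(.4545,.332),(.4549,.334)]:
    Q=(proj("scene",ring(x,y,.004))-[220,175]+.5)*7;H=(proj("scene",ring(x,y,.03))-[220,175]+.5)*7
    print(x,y,"base bottom",Q[:,1].max().round(0),"L/R z30",H[:,0].min().round(),H[:,0].max().round())
    t=(proj("top",ring(x,y,.004))-[215,195]+.5)*8; print("   top base R,bottom",t[:,0].max().round(),t[:,1].max().round())
c=pickle.load(open("pics/w23.pkl","rb"))
f=lambda u,v,z:at(c,cr(u,v,270,115,4),z)[:2].round(4)
print("w23 shoulder circle: ",f(208,140,.078),"tip",f(205,148,.093),"bottom edge",f(208,235,.076),f(208,235,.0),"tile left edge",f(198,338,.008))
```

```text
scene lilac [0.4549 0.3321 0.093 ]
scene plum (array([0.4496, 0.2554]), np.float64(-0.066), np.float64(-0.052), np.float64(0.0566), np.float64(0.0564)) visible near corners ok
0.4541 0.33 base bottom 332.0 L/R z30 98.0 218.0
   top base R,bottom 148.0 458.0
0.4545 0.332 base bottom 328.0 L/R z30 95.0 215.0
   top base R,bottom 142.0 457.0
0.4549 0.334 base bottom 324.0 L/R z30 92.0 211.0
   top base R,bottom 135.0 456.0
w23 shoulder circle:  [0.4557 0.3337] tip [0.4553 0.3329] bottom edge [0.4557 0.3169] [0.4556 0.3093] tile left edge [0.4534 0.287 ]
```

Run:
```python
from station import ctrl
print(ctrl.get_obs()["t"],ctrl.finish_job())
```

```text
the job is handed in; nothing more can be done
35.85 None
```

The job is handed in at t = 35.9 s. In order, I placed the cat on the green tile, the rabbit on the plum tile, the green bottle behind the green tile and the lilac bottle to the left of the plum tile. Everything I placed stood upright in the last pictures that showed it. The brown and purple look-alikes, the yellow bottle and the red-lidded pot were not touched.

- **Figurines:** each is centred on its tile to about 2–3 mm. Sideways they are within 1 mm. Front to back the cat sits perhaps 0–3 mm towards the robot's right and the rabbit about 2 mm.
- **Bottles:** the wanted distance from tile middle to bottle axis is 77 mm.
  - The green bottle agrees to about 1 mm in the scene and wrist pictures.
  - The lilac bottle came out at 75.4–77.4 mm in most measurements. Reading its tip in the top picture gave 73 mm, but its base edge in the same picture gave 77 mm, so I put that down to calibration and left it.
- **Forces:** the forces printed at the ends of the moves were about 10 N at most, and the arm ended clear of everything.
- **Not checked:** after moving the arm away I had no clear scene-camera view of the plum place, because the arm blocked it. I used the scene picture taken just before that, plus the top view.

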